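Turn the V-cradle over against the bench fence

ROBOT

A 7-joint arm with a two-finger parallel gripper is mounted at the origin on a cart in front of the work surface, level with it; the furniture and walls round the work are solid. World frame = base frame: x ahead of the robot, y to its left, z up, the work surface at z = 0. Lengths are in mm, angles in rad, forces in N, time in s.
With the tool pointing down it reaches from about 425 to 875 mm from the base axis. Payload 4.7 kg.
Tool frame: the origin (TCP) lies midway between the tips of the shut fingers; the grasp point (between the pads) lies 19 mm behind it; z points along the fingers, y is the line along which they close (so a half turn about z gives the same grasp; the last joint's range is limited). The gripper opens to 85 mm and grips with 20 to 120 N. Pads are 22 mm wide; open, the fingers measure 114 mm over their backs; the gripper's body (76 mm by 85 mm) begins 54 mm behind the grasp point. The pads swing forward as they close: fully open they stand 13 mm farther back than shut.
Start: joints at [1.309, 0.321, -0.07, 1.45, 0.023, 1.371, -0.057], TCP at [176.985, -625.461, 231.349] pointing down, gripper open.
Joint ranges: [-2.86, 2.86], [-0.3, 2.09], [-1.38, 1.24], [0.06, 2.45], [-1.56, 4.7], [0.09, 2.05], [-2.69, 2.69]. Speed limits (rad/s): [2.57, 2.57, 3.14, 3.14, 3.14, 3.14, 3.14].

INTERFACE

Orientations are given as a unit quaternion [w, x, y, z].
In Python, from station import observe, read_camera, camera_model, hand_in gives the robot as it stands.
- The arm moves only by the tool play_rows, never from a script. Its argument "increments" is a list of rows, each an object of numbers: "tx", "ty", "tz": the shift along the tool's x, y, z in cm; "ax", "ay", "az": the turn, a rotation vector about the tool's x, y, z in degrees; "gripper": the finger opening in cm, from 0 to 8.54. A call has 1 to 8 rows; each row shifts and turns the commanded pose from where the row before left it, along the tool's axes as they then stand; what a row does not reach is not made up. A row lasts 1/10 s, in which the tool goes at most 50 mm and 8.59 degrees, less where a joint would pass 70% of its speed; a pose out of reach is approached as far as the arm can. A call is refused whole if a number of a shift passes 5 or a number of a turn 8.59, either way. A call with a gripper value outside its range is refused whole. The fingers move at their own pace and stop on an object; "grip_force" is the grip in N (left out, the last holds). Time passes only in rows, so rows that do not move let the fingers close. It gives the time, the measured TCP pose, the force, the opening and the grip force at its end, in the units of the state.
- observe(): the state, without advancing time (a new reading comes with each control period).
- read_camera(name): name is "scene" or "top"; returns the picture (384x512x3 uint8, red, green, blue); there is no depth.
- camera_model(name): a dict with "K" (3x3 intrinsics, pixels), "xyz" and "rotation" of the camera in the world. Camera axes: x right, y up, looking along -z (the intrinsics and any distortion apply to the point x, -y, -z); pixel columns grow to the right and rows downward; lengths in mm; the calibration is good to about 2 mm. A picture is of the moment at which its call begins. camera_model takes no time and is no camera call.
- hand_in(): hands the job in; it is judged then, once.
The state is a dict: "time": time; "joint_positions": joint angles; "qvel": joint speeds; "joint_efforts": joint torques, N m; "position": TCP position; "orientation": TCP orientation; "contact_force": force on the tool from outside, world axes, zero at the start; "torque": the same for the moment, N m; "opening": finger opening in mm; "finger_force": force on a finger pad.
Only numpy, scipy, OpenCV 4.12 (cv2) and the standard library are available. Lean on these libraries where they do the work, as an engineer would, in place of code of your own. Each camera call takes 0.05 s, during which the arm holds its last target. There are 200 camera calls.

TASK

The roll cradle has been put down with its V groove underneath, and it is too wide to take hold of as it lies. Push it against the steel fence, lever its free edge up until it stands on edge against the fence, then take it by the edge that is now on top, bring it away from the fence and lower it over gently - never let it fall - so that it lies flat on the bench, groove up, beside the fence on the side where it started. Leave the things around it where they are.

Things in the scene. Friction and masses are not known exactly. Their poses are not given: they have to be found in the camera images.
- cradle: the V-cradle: smooth white plastic block, 0.4 to 0.65 kg, 150 mm along its groove (own x), 140 mm wide (y), 40 mm thick (z). Origin: centre of the grooved side; z points from there into the block: up at the start, down when the job is done. Groove: 90 degree V, 36 mm wide, 18 mm deep, open at both ends, along x at y = 0. Starts 19 to 45 mm from the fence, turned up to 0.12 rad to it
- cradle_base (a point): centre of the cradle's plain flat side (four flush screws), at own z = 40 mm; on top at the start, and it must lie on the bench in the end. Axes as the cradle's
- cradle_edge (a point): middle of the free 150 mm edge of the cradle, at own y = +70, z = 27 mm (far from the fence at the start, on top when the block stands against the fence). Edges y = +-70 mm: bevelled 14 mm x 45 degrees on the grooved side, so at first a fingertip gets a little under them; the rest is a square face 26 mm high. On edge the block is 140 mm tall and balances on that face, flat side to the fence
- fence: the fence: a steel angle bolted to the bench, standing 220 mm long (own x) and 50 mm high, upright leg 6 mm thick. Origin: on the bench, at the middle of the foot of its working face; that upright face is the plane y = 0 and looks along own +y, to the side where the cradle lies. Its foot with gussets and two bolts reaches 63 mm behind it (-y). It does not move; plastic slides easily on it
- offcut_roll_0: bystander: brown roll standing on end, 60 mm across, 48 mm high; origin under its centre
- offcut_roll_2: bystander: white roll standing on end, 54 mm across, 60 mm high; origin under its centre
- disc_case: bystander: flat round black case, 64 mm across, 18 mm high; origin under its centre
- oil_can: bystander: green oil can with a thin spout, 56 x 64 mm, 140 mm high; origin under its centre
- screwdriver: bystander: screwdriver with a red handle lying flat, 222 mm long, 29 mm high; origin under its centre

How it is judged (in metres and radians):
On the way:
1. the cradle stands on edge (within 15 degrees of upright) against the fence: its middle no more than 65 mm in front of the fence's face and beside it (angle between cradle's own z axis and vertical between 1.309 and 1.833 rad and y of cradle in the frame of fence between 0 and 0.065 m and height (world z) of cradle between 0.055 and 0.09 m and x of cradle in the frame of fence between -0.11 and 0.11 m), for 0.2 s.
At the end, for the whole second after the job is handed in: the cradle lies still and flat on the bench (within 5 degrees, its flat side within 6 mm of the bench), groove up, its middle 60 to 350 mm in front of the fence's face and within 150 mm of the fence's middle along it (angle between cradle's own z axis and vertical above 3.05 rad and height (world z) of cradle_base below 0.006 m and y of cradle in the frame of fence between 0.06 and 0.35 m and x of cradle in the frame of fence between -0.15 and 0.15 m and linear speed of cradle below 0.02 m/s); the robot touches nothing.
It fails at once if the cradle falls or is flung (turns faster than 8 rad/s, as after a free fall of its edge of more than about 40 mm) (angular speed of cradle above 8 rad/s).
It fails at once if a bystander is moved by more than 30 mm (distance of any of offcut_roll_0, disc_case, screwdriver from where it was at the start of the episode above 0.03 m).
It also fails if it takes over 72 s, if anything falls off the work surface, if the arm or the gripper's body presses on something with over 40 N, if the wrist force passes 120 N, or if a joint passes its speed limit or range.

## Working session

There is one attempt and no reset: what is moved stays moved. The work goes in short steps, Python scripts to look and compute and a tool call to move; the robot and the scene stay as the last step left them, time stands still between calls to the robot, and variables do not carry over. Pictures are saved under pics/ and viewed, at most 10 in all, crops included, and the job is handed in when it is done.

Besides the shell and the picture viewer there is one more tool, called after "Emit:" in YAML: its name, and indented under it one key for each argument. play_rows: Moves the arm, as the interface text tells. Its arguments: {"type":"object","properties":{"increments":{"type":"array","items":{"type":"object","properties":{"tx":{"type":"number"},"ty":{"type":"number"},"tz":{"type":"number"},"ax":{"type":"number"},"ay":{"type":"number"},"az":{"type":"number"},"gripper":{"type":"number"}}}},"grip_force":{"type":"number"}},"required":["increments"]}

```bash
mkdir -p pics; python3 - <<'E'
from station import *
import cv2,numpy as np
s=observe();print(s)
for n in("scene","top"):
    im=read_camera(n);cv2.imwrite(f"pics/{n}0.png",cv2.resize(im[:,:,::-1],(800,600),interpolation=cv2.INTER_CUBIC));print(camera_model(n))
E
```

```text
{'time': 0.0, 'joint_positions': array([ 1.30911896,  0.32185946, -0.07009206,  1.45168679,  0.0225909 ,
        1.37079516, -0.05690409]), 'qvel': array([ 4.83088756e-04,  1.08153353e-04,  5.32759609e-04, -3.61188850e-04,
        3.74707726e-04,  6.48288299e-04,  9.03795019e-05]), 'joint_efforts': array([ 8.17907585e-05, -4.93578637e+01, -3.82178351e-01, -3.14335084e+01,
        1.29151123e-02,  1.13783847e-02,  2.99798501e-05]), 'position': array([ 176.8036017 , -624.92697791,  230.19395436]), 'orientation': array([-9.64536156e-04,  9.90505741e-01,  1.37467868e-01, -1.77929388e-04]), 'contact_force': array([-0.56046618,  0.46017069,  0.07584354]), 'torque': array([0.03268199, 0.04909476, 0.01629016]), 'finger_force': 0.0, 'opening': 85.58225593603605}
{'K': array([[482.14427365,   0.        , 248.12715493],
       [  0.        , 482.14427365, 195.94643997],
       [  0.        ,   0.        ,   1.        ]]), 'xyz': array([ 65.36916819, 687.58237747, 939.24332837]), 'rotation': array([-0.25417749, -0.10897935,  0.36612934,  0.88851933])}
{'K': array([[351.29850133,   0.        , 255.51949365],
       [  0.        , 351.29850133, 190.71273076],
       [  0.        ,   0.        ,   1.        ]]), 'xyz': array([ 321.4822575 ,  -31.19213297, 1116.88745962]), 'rotation': array([-0.68950487, -0.07646264,  0.07797578,  0.71600019])}
```

View pics/scene0.png

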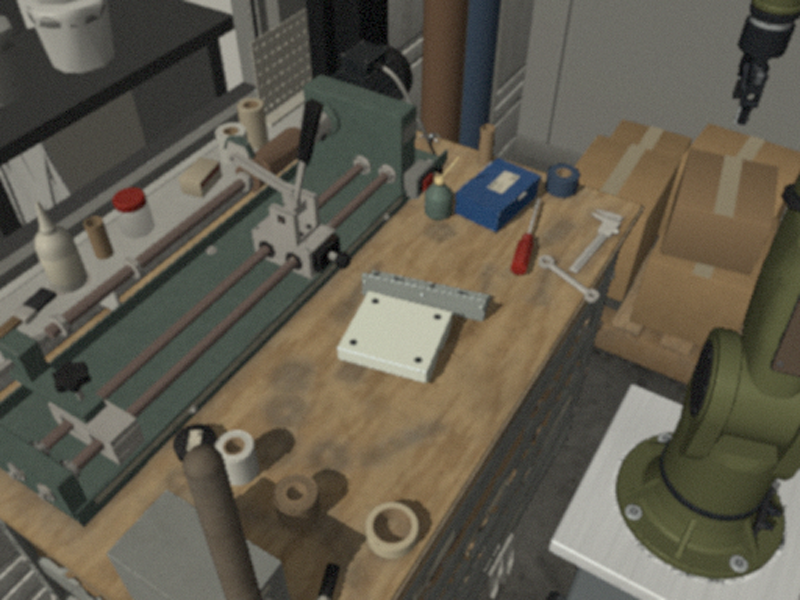

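View pics/top0.png

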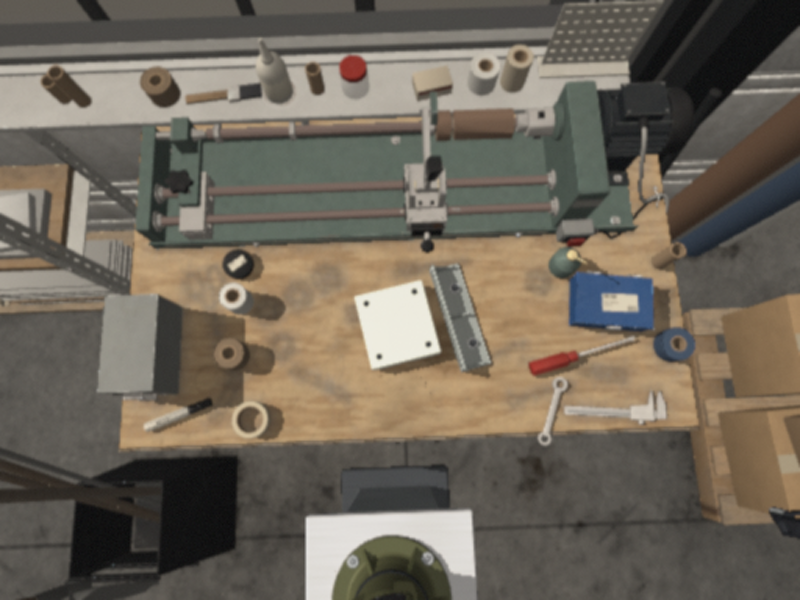

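The top view shows the cradle at about (398,325) in the 800x600 picture. The fence is to its right (-y), about (431,267) to (470,370). I'll enlarge both views for measuring.

```bash
cat > h.py <<'E'
from station import *
import cv2,numpy as np
from scipy.spatial.transform import Rotation as R
def cam(n):
    m=camera_model(n); q=m["rotation"]; return m["K"],m["xyz"],R.from_quat([q[1],q[2],q[3],q[0]])
def ray(n,u,v):
    K,c,r=cam(n); d=np.linalg.inv(K)@[u,v,1]; return c,r.apply([d[0],-d[1],-d[2]])
def plane(n,u,v,z):
    c,d=ray(n,u,v); return c+d*(z-c[2])/d[2]
def tri(a,b):
    A=np.zeros((3,3));y=np.zeros(3)
    for n,u,v in(("top",*a),("scene",*b)):
        c,d=ray(n,u,v);d=d/np.linalg.norm(d);P=np.eye(3)-np.outer(d,d);A+=P;y+=P@c
    return np.linalg.solve(A,y)
def proj(n,p):
    K,c,r=cam(n); q=r.inv().apply(np.asarray(p,float)-c); q=q*[1,-1,-1]; h=K@q; return h[:2]/h[2]
def crop(n,x,y,w,f,out):
    im=read_camera(n); h=w*3//4
    cv2.imwrite(out,cv2.resize(im[y:y+h,x:x+w,::-1],(800,600),interpolation=cv2.INTER_CUBIC))
E
python3 -c "
from h import *
crop('top',216,160,120,0,'pics/t1.png');crop('scene',205,160,128,0,'pics/s1.png')"
```

```text
(no output)
```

View pics/t1.png

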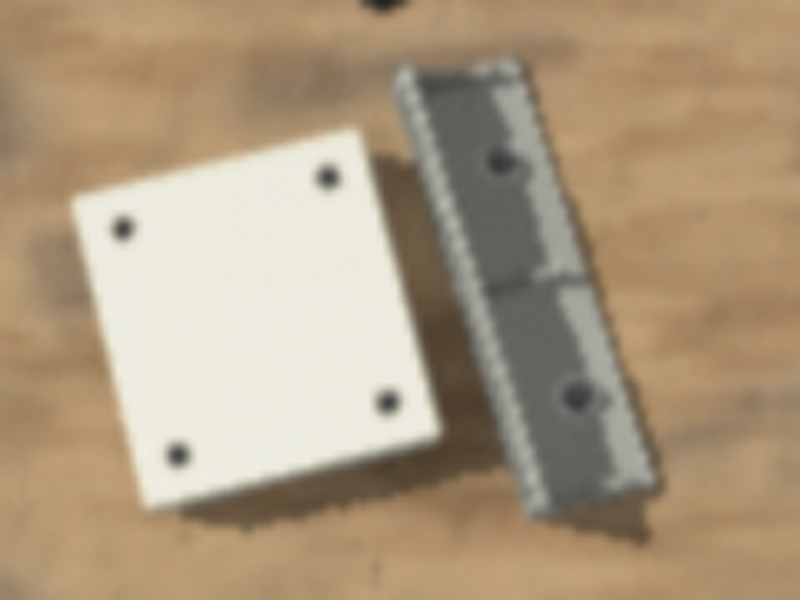

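View pics/s1.png

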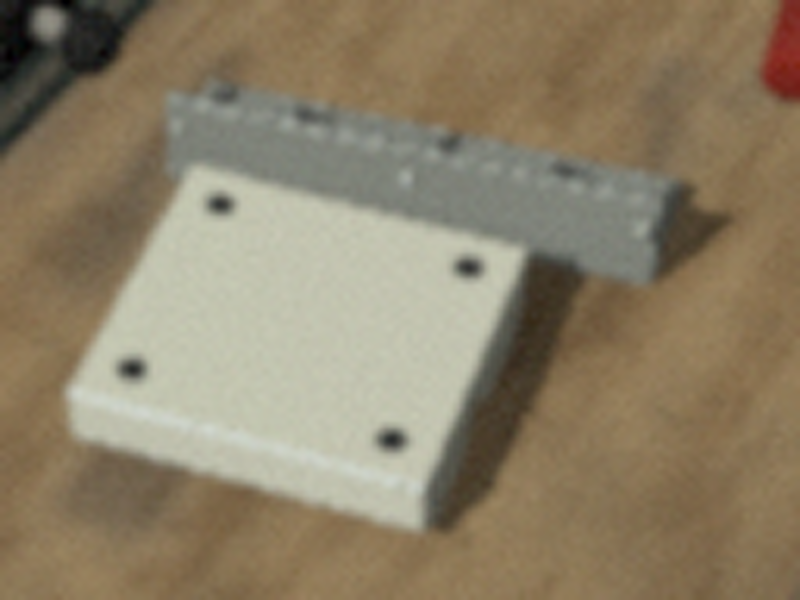

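Crops: the cradle's top corners in the top crop are (72,198), (357,128), (440,436) and (148,508). In the scene crop they are (70,388), (190,165), (525,247) and (425,488). The fence's top front edge runs (395,82)–(527,515) in top and (168,95)–(665,188) in scene.

```bash
cat >> h.py <<'E'
def T(x,y): return ((x+.5)*.15-.5+216,(y+.5)*.15-.5+160)
def S(x,y): return ((x+.5)*.16-.5+205,(y+.5)*.16-.5+160)
E
python3 - <<'E'
from h import *
np.set_printoptions(precision=1,suppress=True)
for n,a,b in [("A",(72,198),(70,388)),("B",(357,128),(190,165)),("C",(440,436),(525,247)),("D",(148,508),(425,488)),
 ("sA",(123,228),(132,368)),("sB",(328,177),(220,204)),("sC",(388,402),(468,266)),("sD",(178,455),(391,439)),
 ("F+",(395,82),(168,95)),("F-",(527,515),(665,188))]:
    z=50 if n[0]=="F" else 40
    print(n,tri(T(*a),S(*b)),plane("top",*T(*a),z),plane("scene",*S(*b),z))
# foot of the fence face, scene
print(plane("scene",*S(650,280),0),plane("scene",*S(168,175),0))
for n,u,v in [("bot",565,262),("can",248,500)]: pass
f=512/800
for n,u,v,z in [("disc",238,264,18),("wroll",234,296,60),("broll",230,353,48),("can",565,263,100),("sd",555,362,15),("vice knob",428,243,60)]: print(n,plane("top",u*f,v*f,z))
E
```

```text
A [567.8  52.9  42.1] [569.   53.3  40. ] [568.2  51.2  40. ]
B [598.3 -82.5  39.1] [597.9 -82.5  40. ] [597.9 -81.8  40. ]
C [ 450.6 -113.8   40.4] [ 450.1 -114.    40. ] [ 451.4 -113.9   40. ]
D [421.8  21.3  39.5] [422.1  21.4  40. ] [421.3  21.5  40. ]
sA [553.3  29.5  40.4] [553.6  29.6  40. ] [553.2  29.2  40. ]
sB [574.  -67.9  40.6] [574.6 -67.7  40. ] [573.9 -68.5  40. ]
sC [466.3 -90.9  40.9] [466.7 -90.8  40. ] [466.3 -91.8  40. ]
sD [445.6   6.8  39.9] [445.9   6.9  40. ] [445.3   6.9  40. ]
F+ [617.6 -99.7  56.5] [ 617.1 -101.    50. ] [ 624.2 -105.    50. ]
F- [ 408.5 -149.3   67.5] [ 411.5 -150.7   50. ] [ 413.8 -166.7   50. ]
[ 413.1 -160.4    0. ] [ 626.4 -105.4    0. ]
disc [650.9 294.4  18. ]
wroll [572.9 288.1  60. ]
broll [461.7 296.4  48. ]
can [ 604.4 -358.9  100. ]
sd [ 423.4 -345.1   15. ]
vice knob [ 667.8 -100.1   60. ]
```

```bash
cat >> h.py <<'E'
a0=np.deg2rad(14.0); fo=np.array([521.5,-131,0]); fx=np.array([np.cos(a0),np.sin(a0),0]); n=np.array([-np.sin(a0),np.cos(a0),0]); up=np.array([0,0,1.])
def W(f,s,h): return fo+f*fx+s*n+h*up
def F(p): d=np.asarray(p)-fo; return np.array([d@fx,d@n,d[2]])
def pose(s=None):
    s=s or observe(); q=s["orientation"]; return s["position"],R.from_quat([q[1],q[2],q[3],q[0]])
def shift(r,d): return r.inv().apply(d)/10   # world mm -> tool cm
def turn(r,r2): return np.rad2deg((r.inv()*r2).as_rotvec())
def tool(z,y): z=z/np.linalg.norm(z); return R.from_matrix(np.c_[np.cross(y,z),y,z])
E
python3 - <<'E'
from h import *
np.set_printoptions(precision=2,suppress=True)
p,r=pose()
w1=np.array([450,-430,300.]);w2=W(13,230,230)
print(w2,shift(r,w1-p),shift(r,w2-w1))
e=np.deg2rad(55)
v1=tool(-up,fx);v2=tool(-up,-fx)
print(turn(r,v1),turn(r,v2))
for v in(v1,v2): print(turn(v,tool(-n*np.cos(e)-up*np.sin(e),v.as_matrix()[:,1])))
E
```

```text
[478.47  95.31 230.  ] [ 31.59 -11.34  -6.92] [ 17.05 -49.76   7.06]
[ -0.06  -0.05 -88.19] [-0.05  0.06 91.81]
[  0. -35.  -0.]
[-0. 35. -0.]
```

Emit:
play_rows:
  increments:
    - {"tx":4,"ty":-1.4,"tz":-0.9}
    - {"tx":4,"ty":-1.4,"tz":-0.9}
    - {"tx":4,"ty":-1.4,"tz":-0.9}
    - {"tx":4,"ty":-1.4,"tz":-0.9}
    - {"tx":4,"ty":-1.4,"tz":-0.9}
    - {"tx":4,"ty":-1.4,"tz":-0.9}
    - {"tx":4,"ty":-1.4,"tz":-0.9}
    - {"tx":3.6,"ty":-1.4,"tz":-0.9}

```text
$.increments[0]: bad value
```

Emit:
play_rows:
  increments:
    - {"tx":1.4,"ty":-4.2}
    - {"tx":1.4,"ty":-4.2}
    - {"tx":1.4,"ty":-4.2}
    - {"tx":1.4,"ty":-4.2}
    - {"tx":1.4,"ty":-4.2}
    - {"tx":1.4,"ty":-4.2}
    - {"tx":1.4,"ty":-4.2}
    - {"tx":1.4,"ty":-4.2}

```text
$.increments[0]: bad value
```

Emit:
play_rows:
  increments:
    - {"tx":1.4,"ty":-4}
    - {"tx":1.4,"ty":-4}
    - {"tx":1.4,"ty":-4}
    - {"tx":1.4,"ty":-4}
    - {"az":-8}
    - {"az":-8}
    - {"az":-8}
    - {"az":-8}

```text
$.increments[0]: bad value
```

Emit:
play_rows:
  increments:
    - {"az":-8}
    - {"az":-8}
    - {"az":-8}
    - {"az":-8}
    - {"az":-8}
    - {"az":-8}
    - {"az":-8.2}
    - {"ay":-7}

```text
$.increments[0]: bad value
```

Emit:
play_rows:
  increments:
    - {"ay":-7}
    - {"ay":-7}
    - {"ay":-7}
    - {"ay":-7}
    - {}
    - {}
    - {}

```text
$.increments[0]: bad value
```

```bash
python3 - <<'E'
from h import *
np.set_printoptions(precision=3,suppress=True)
s=observe();p,r=pose(s);print(s["time"],p,F(p),s["joint_positions"],s["contact_force"]);print(r.as_matrix()@np.eye(3))
e=np.deg2rad(55)
print("err",turn(r,tool(-n*np.cos(e)-up*np.sin(e),fx)))
# look at fingers
u,v=proj("scene",p)
crop("scene",max(0,min(352,int(u)-80)),max(0,min(264,int(v)-60)),160,0,"pics/s2.png")
E
```

```text
0.2 [ 176.894 -625.126  230.643] [-453.91  -396.08   230.643] [ 1.309  0.322 -0.07   1.451  0.023  1.371 -0.057] [-0.057 -0.227 -0.252]
[[ 0.962  0.272 -0.   ]
 [ 0.272 -0.962  0.001]
 [-0.    -0.001 -1.   ]]
err [-26.922 -27.773 -85.19 ]
```

View pics/s2.png

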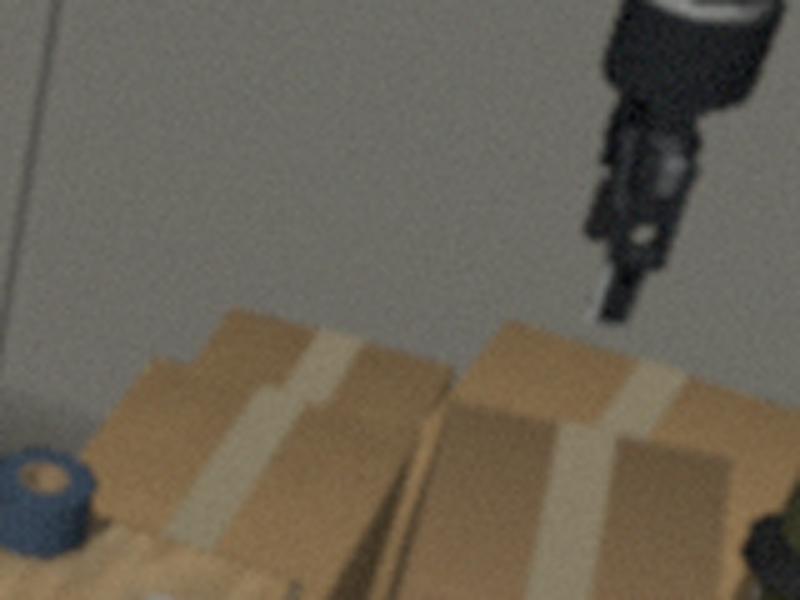

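The moves were refused, so the arm is still at the start; the picture shows only the gripper at about (620,300). I'll try one row with every key given.

Emit:
play_rows:
  increments:
    - {"tx":4,"ty":-1.4,"tz":-0.9,"ax":0,"ay":0,"az":0,"gripper":8.5}
  grip_force: 60

```text
time: 0.35
position: [204.1, -603.7, 238.3]
orientation: [-0.001, 0.991, 0.132, -0.003]
contact_force: [-0.4, 0.2, -0.2]
opening: 85.0
finger_force: 0.0
```

Emit:
play_rows:
  increments:
    - {"tx":4,"ty":-1.4,"tz":-0.9,"ax":0,"ay":0,"az":0}

```text
$.increments[0]: bad value
```

Emit:
play_rows:
  increments:
    - {"tx":4,"ty":-1.4,"tz":-0.9,"gripper":8.5}

```text
$.increments[0]: bad value
```

Emit:
play_rows:
  increments:
    - {"tx":4,"ty":-1.4,"tz":-0.9,"ax":0,"ay":0,"az":0,"gripper":8.5}
    - {"tx":4,"ty":-1.4,"tz":-0.9,"ax":0,"ay":0,"az":0,"gripper":8.5}
    - {"tx":4,"ty":-1.4,"tz":-0.9,"ax":0,"ay":0,"az":0,"gripper":8.5}
    - {"tx":4,"ty":-1.4,"tz":-0.9,"ax":0,"ay":0,"az":0,"gripper":8.5}
    - {"tx":4,"ty":-1.4,"tz":-0.9,"ax":0,"ay":0,"az":0,"gripper":8.5}
    - {"tx":4,"ty":-1.4,"tz":-0.9,"ax":0,"ay":0,"az":0,"gripper":8.5}
    - {"tx":3.6,"ty":-1.4,"tz":-0.9,"ax":0,"ay":0,"az":0,"gripper":8.5}
    - {"tx":1.4,"ty":-4.2,"tz":0,"ax":0,"ay":0,"az":0,"gripper":8.5}

```text
time: 1.15
position: [456.1, -386.9, 303.0]
orientation: [0.0, 0.99, 0.138, 0.001]
contact_force: [0.9, 0.7, -0.1]
opening: 84.8
finger_force: 0.0
```

Emit:
play_rows:
  increments:
    - {"tx":1.4,"ty":-4.2,"tz":0,"ax":0,"ay":0,"az":0,"gripper":8.5}
    - {"tx":1.4,"ty":-4.2,"tz":0,"ax":0,"ay":0,"az":0,"gripper":8.5}
    - {"tx":1.4,"ty":-4.2,"tz":0,"ax":0,"ay":0,"az":0,"gripper":8.5}
    - {"tx":1.4,"ty":-4.2,"tz":0,"ax":0,"ay":0,"az":0,"gripper":8.5}
    - {"tx":1.4,"ty":-4.2,"tz":0,"ax":0,"ay":0,"az":0,"gripper":8.5}
    - {"tx":1.4,"ty":-4.2,"tz":0,"ax":0,"ay":0,"az":0,"gripper":8.5}
    - {"tx":1.4,"ty":-4.2,"tz":0,"ax":0,"ay":0,"az":0,"gripper":8.5}
    - {"tx":1.4,"ty":-4.2,"tz":0,"ax":0,"ay":0,"az":0,"gripper":8.5}

```text
time: 1.95
position: [468.5, -31.8, 303.4]
orientation: [0.0, 0.991, 0.137, 0.0]
contact_force: [1.0, 0.2, 0.1]
opening: 85.1
finger_force: 0.0
```

Emit:
play_rows:
  increments:
    - {"tx":1.4,"ty":-4,"tz":0,"ax":0,"ay":0,"az":0,"gripper":8.5}
    - {"tx":1.4,"ty":-4,"tz":0,"ax":0,"ay":0,"az":0,"gripper":8.5}
    - {"tx":1.4,"ty":-4,"tz":0,"ax":0,"ay":0,"az":0,"gripper":8.5}
    - {"tx":0,"ty":0,"tz":0,"ax":0,"ay":0,"az":-8,"gripper":8.5}
    - {"tx":0,"ty":0,"tz":0,"ax":0,"ay":0,"az":-8,"gripper":8.5}
    - {"tx":0,"ty":0,"tz":0,"ax":0,"ay":0,"az":-8,"gripper":8.5}
    - {"tx":0,"ty":0,"tz":0,"ax":0,"ay":0,"az":-8,"gripper":8.5}
    - {"tx":0,"ty":0,"tz":0,"ax":0,"ay":0,"az":-8,"gripper":8.5}

```text
time: 2.75
position: [476.4, 93.3, 303.2]
orientation: [0.0, 0.882, 0.471, -0.0]
contact_force: [0.1, 0.6, -0.0]
opening: 84.9
finger_force: 0.0
```

Emit:
play_rows:
  increments:
    - {"tx":0,"ty":0,"tz":0,"ax":0,"ay":0,"az":-8,"gripper":8.5}
    - {"tx":0,"ty":0,"tz":0,"ax":0,"ay":0,"az":-8,"gripper":8.5}
    - {"tx":0,"ty":0,"tz":0,"ax":0,"ay":0,"az":-8,"gripper":8.5}
    - {"tx":0,"ty":0,"tz":0,"ax":0,"ay":0,"az":-8,"gripper":8.5}
    - {"tx":0,"ty":0,"tz":0,"ax":0,"ay":0,"az":-8,"gripper":8.5}
    - {"tx":0,"ty":0,"tz":0,"ax":0,"ay":0,"az":-8,"gripper":8.5}
    - {"tx":0,"ty":0,"tz":0,"ax":0,"ay":-7,"az":0,"gripper":8.5}
    - {"tx":0,"ty":0,"tz":0,"ax":0,"ay":-7,"az":0,"gripper":8.5}

```text
time: 3.55
position: [477.2, 91.9, 304.0]
orientation: [0.098, 0.614, 0.78, -0.076]
contact_force: [0.1, 1.1, -1.1]
opening: 84.8
finger_force: 0.0
```

Emit:
play_rows:
  increments:
    - {"tx":0,"ty":0,"tz":0,"ax":0,"ay":-7,"az":0,"gripper":8.5}
    - {"tx":0,"ty":0,"tz":0,"ax":0,"ay":-7,"az":0,"gripper":8.5}
    - {"tx":0,"ty":0,"tz":0,"ax":0,"ay":-7,"az":0,"gripper":8.5}
    - {"tx":0,"ty":0,"tz":0,"ax":0,"ay":0,"az":0,"gripper":8.5}
    - {"tx":0,"ty":0,"tz":0,"ax":0,"ay":0,"az":0,"gripper":8.5}

```text
time: 4.05
position: [476.5, 93.7, 302.8]
orientation: [0.235, 0.588, 0.751, -0.185]
contact_force: [-0.4, 0.1, 0.2]
opening: 84.9
finger_force: 0.0
```

```bash
python3 - <<'E'
from h import *
np.set_printoptions(precision=3,suppress=True)
s=observe();p,r=pose(s);print(s["time"],p,F(p),s["joint_positions"],s["contact_force"]);print(r.as_matrix())
e=np.deg2rad(55)
t=tool(-n*np.cos(e)-up*np.sin(e),fx);print("err",turn(r,t))
print(shift(t,W(13,205,28)-p))
E
```

```text
4.05 [476.452  93.679 302.799] [ 10.645 228.904 302.799] [ 0.225  0.103 -0.924  1.738  0.619  1.64  -0.517] [-0.395  0.135  0.234]
[[-0.198  0.971  0.136]
 [ 0.796  0.24  -0.555]
 [-0.572 -0.002 -0.82 ]]
err [-0.142 -0.128 -0.051]
[13.804  0.235 23.881]
```

```bash
python3 - <<'E'
from h import *
np.set_printoptions(precision=3,suppress=True)
p,r=pose();e=np.deg2rad(65)
t=tool(-n*np.cos(e)-up*np.sin(e),fx)
print(turn(r,t),shift(t,W(13,210,15)-p),shift(t,-20*up),shift(t,-n*50))
E
```

```text
[-0.137  9.872 -0.064] [10.45   0.235 26.882] [ 0.845 -0.     1.813] [-4.532  0.     2.113]
```

Emit:
play_rows:
  increments:
    - {"tx":0,"ty":0,"tz":0,"ax":0,"ay":5,"az":0,"gripper":8.5}
    - {"tx":0,"ty":0,"tz":0,"ax":0,"ay":5,"az":0,"gripper":8.5}
    - {"tx":1.7,"ty":0,"tz":4.5,"ax":0,"ay":0,"az":0,"gripper":8.5}
    - {"tx":1.7,"ty":0.1,"tz":4.5,"ax":0,"ay":0,"az":0,"gripper":8.5}
    - {"tx":1.7,"ty":0.1,"tz":4.5,"ax":0,"ay":0,"az":0,"gripper":8.5}
    - {"tx":1.7,"ty":0,"tz":4.5,"ax":0,"ay":0,"az":0,"gripper":8.5}
    - {"tx":1.7,"ty":0,"tz":4.5,"ax":0,"ay":0,"az":0,"gripper":8.5}
    - {"tx":1.9,"ty":0,"tz":4.3,"ax":0,"ay":0,"az":0,"gripper":8.5}

```text
time: 4.85
position: [484.4, 72.3, 15.7]
orientation: [0.171, 0.605, 0.766, -0.133]
contact_force: [1.1, -0.0, 0.6]
opening: 84.6
finger_force: 0.0
```

Emit:
play_rows:
  increments:
    - {"tx":0,"ty":0,"tz":0,"ax":0,"ay":0,"az":0,"gripper":8.5}
    - {"tx":0.4,"ty":0,"tz":0.9,"ax":0,"ay":0,"az":0,"gripper":8.5}
    - {"tx":0.2,"ty":0,"tz":0.4,"ax":0,"ay":0,"az":0,"gripper":8.5}
    - {"tx":0,"ty":0,"tz":0,"ax":0,"ay":0,"az":0,"gripper":8.5}
    - {"tx":0,"ty":0,"tz":0,"ax":0,"ay":0,"az":0,"gripper":8.5}

```text
time: 5.35
position: [484.4, 75.6, 4.0]
orientation: [0.172, 0.603, 0.768, -0.132]
contact_force: [1.3, -0.5, 0.1]
opening: 85.0
finger_force: 0.0
```

```bash
python3 - <<'E'
from h import *
np.set_printoptions(precision=3,suppress=True)
s=observe();p,r=pose(s);print(s["time"],p,F(p),s["contact_force"])
crop("scene",180,130,200,0,"pics/s3.png")
E
```

```text
5.35 [484.435  75.551   4.027] [ 14.005 209.382   4.027] [ 1.281 -0.501  0.098]
```

View pics/s3.png

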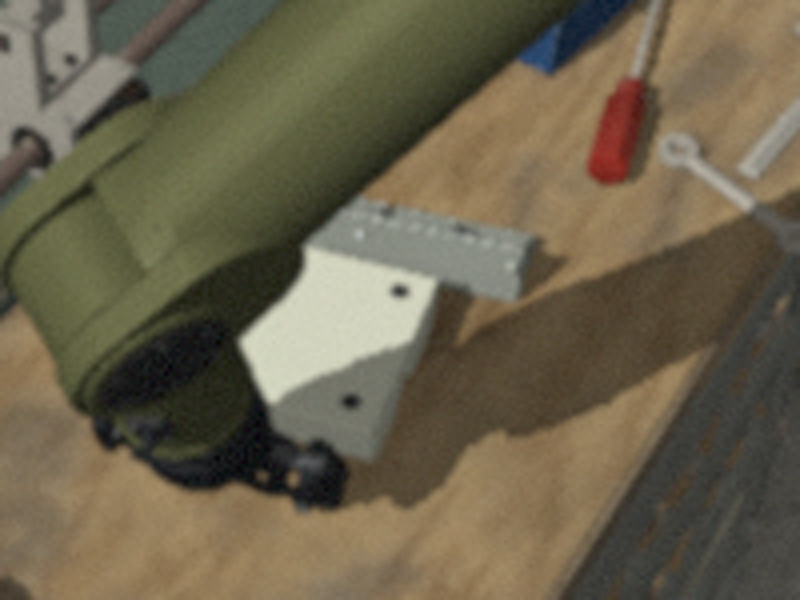

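The forearm passes over the cradle, well above it. The fingers, at about (310,480), are still a little short of the free edge. I'll lower further, watching the force.

Emit:
play_rows:
  increments:
    - {"tx":0.2,"ty":0,"tz":0.4,"ax":0,"ay":0,"az":0,"gripper":8.5}
    - {"tx":0.1,"ty":0,"tz":0.2,"ax":0,"ay":0,"az":0,"gripper":8.5}
    - {"tx":0,"ty":0,"tz":0,"ax":0,"ay":0,"az":0,"gripper":8.5}
    - {"tx":0,"ty":0,"tz":0,"ax":0,"ay":0,"az":0,"gripper":8.5}

```text
time: 5.8
position: [482.9, 75.4, -4.7]
orientation: [0.17, 0.602, 0.768, -0.134]
contact_force: [-0.2, 0.3, -0.6]
opening: 85.0
finger_force: 0.0
```

Emit:
play_rows:
  increments:
    - {"tx":0.1,"ty":0,"tz":0.2,"ax":0,"ay":0,"az":0,"gripper":8.5}
    - {"tx":0,"ty":0,"tz":0,"ax":0,"ay":0,"az":0,"gripper":8.5}
    - {"tx":0,"ty":0,"tz":0,"ax":0,"ay":0,"az":0,"gripper":8.5}

```text
time: 6.1
position: [482.9, 75.5, -6.9]
orientation: [0.17, 0.602, 0.768, -0.134]
contact_force: [0.1, -0.4, -0.1]
opening: 84.8
finger_force: 0.0
```

Emit:
play_rows:
  increments:
    - {"tx":-0.9,"ty":0,"tz":0.42,"ax":0,"ay":0,"az":0,"gripper":8.5}
    - {"tx":-0.9,"ty":0,"tz":0.42,"ax":0,"ay":0,"az":0,"gripper":8.5}
    - {"tx":-0.45,"ty":0,"tz":0.21,"ax":0,"ay":0,"az":0,"gripper":8.5}
    - {"tx":-0.45,"ty":0,"tz":0.21,"ax":0,"ay":0,"az":0,"gripper":8.5}
    - {"tx":-0.45,"ty":0,"tz":0.21,"ax":0,"ay":0,"az":0,"gripper":8.5}
    - {"tx":-0.45,"ty":0,"tz":0.21,"ax":0,"ay":0,"az":0,"gripper":8.5}

```text
time: 6.7
position: [492.2, 37.1, -7.0]
orientation: [0.17, 0.602, 0.768, -0.133]
contact_force: [-1.7, 1.1, -0.5]
opening: 85.1
finger_force: 0.9
```

Emit:
play_rows:
  increments:
    - {"tx":-0.45,"ty":0,"tz":0.21,"ax":0,"ay":0,"az":0,"gripper":8.5}
    - {"tx":-0.45,"ty":0,"tz":0.21,"ax":0,"ay":0,"az":0,"gripper":8.5}
    - {"tx":-0.45,"ty":0,"tz":0.21,"ax":0,"ay":0,"az":0,"gripper":8.5}
    - {"tx":0,"ty":0,"tz":0,"ax":0,"ay":0,"az":0,"gripper":8.5}

```text
time: 7.1
position: [496.2, 21.3, -6.8]
orientation: [0.171, 0.603, 0.768, -0.134]
contact_force: [0.6, -0.1, 0.1]
opening: 85.1
finger_force: 0.1
```

```bash
python3 - <<'E'
from h import *
np.set_printoptions(precision=3,suppress=True)
s=observe();p,r=pose(s);print(s["time"],p,F(p),s["contact_force"])
E
```

```text
7.1 [496.157  21.292  -6.784] [ 12.252 153.899  -6.784] [ 0.569 -0.083  0.079]
```

Emit:
play_rows:
  increments:
    - {"tx":-0.36,"ty":0,"tz":0.17,"ax":0,"ay":0,"az":0,"gripper":8.5}
    - {"tx":-0.36,"ty":0,"tz":0.17,"ax":0,"ay":0,"az":0,"gripper":8.5}
    - {"tx":0,"ty":0,"tz":0,"ax":0,"ay":0,"az":0,"gripper":8.5}

```text
time: 7.4
position: [498.1, 14.4, -6.8]
orientation: [0.17, 0.602, 0.768, -0.134]
contact_force: [-0.2, 1.3, -0.6]
opening: 84.9
finger_force: 0.5
```

Emit:
play_rows:
  increments:
    - {"tx":-0.27,"ty":0,"tz":0.13,"ax":0,"ay":0,"az":0,"gripper":8.5}
    - {"tx":0,"ty":0,"tz":0,"ax":0,"ay":0,"az":0,"gripper":8.5}

```text
time: 7.6
position: [498.4, 13.8, -7.3]
orientation: [0.169, 0.602, 0.769, -0.132]
contact_force: [-2.4, 6.2, -1.7]
opening: 85.4
finger_force: 2.8
```

Emit:
play_rows:
  increments:
    - {"tx":-0.27,"ty":0,"tz":0.13,"ax":0,"ay":0,"az":0,"gripper":8.5}
    - {"tx":0,"ty":0,"tz":0,"ax":0,"ay":0,"az":0,"gripper":8.5}

```text
time: 7.8
position: [498.7, 13.4, -7.8]
orientation: [0.168, 0.601, 0.77, -0.131]
contact_force: [-3.6, 9.3, -1.2]
opening: 84.9
finger_force: 5.1
```

```bash
python3 - <<'E'
from h import *
np.set_printoptions(precision=3,suppress=True)
s=observe();p,r=pose(s);print(s["time"],p,F(p),s["contact_force"])
crop("top",190,145,160,0,"pics/t4.png")
E
```

```text
7.8 [498.698  13.424  -7.833] [ 12.815 145.65   -7.833] [-3.583  9.262 -1.168]
```

View pics/t4.png

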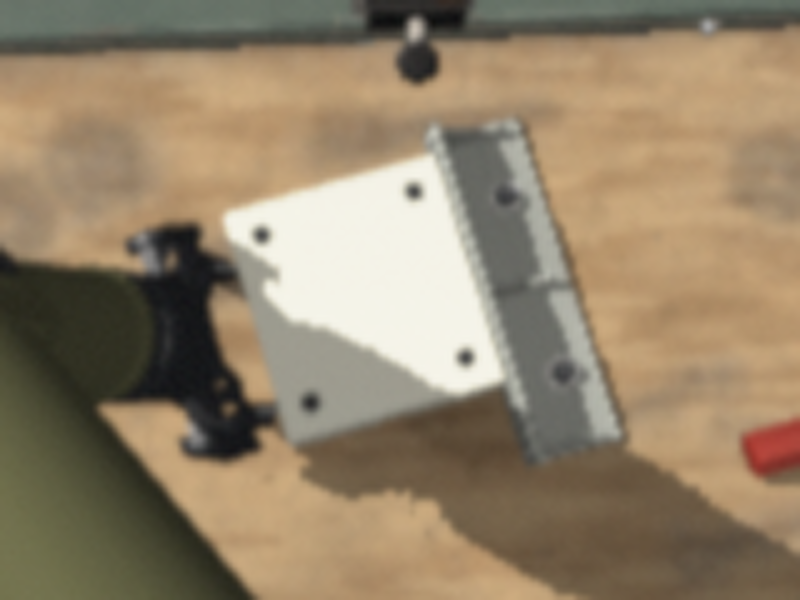

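The cradle is flush with the fence, its near edge running along (440,160)–(500,385). Both fingertips bear on the free edge with about 10 N. Next I'll work out the levering path.

```bash
cat >> h.py <<'E'
def slab(th):
    c,s_=np.cos(th),np.sin(th); M=lambda y,z: np.array([y*c-z*s_,y*s_+z*c])
    C=np.array([M(*q) for q in((-56,0),(-70,14),(-70,40),(56,0),(70,14),(70,40))]); o=C.min(0); return C-o,(lambda y,z:M(y,z)-o)
def tipL(th,e=np.deg2rad(65),ins=10):
    C,M=slab(th); B,P=C[3],C[4]; z=np.array([-np.cos(e),-np.sin(e)])
    if np.rad2deg(th)<=20: d=min(20+ins,max(2.6,(P[1]-12)/np.sin(e))); return P+d*z
    if th<=e: return B+ins*z
    return M(56-ins,0)
E
python3 - <<'E'
from h import *
np.set_printoptions(precision=2,suppress=True)
e=np.deg2rad(65); tx=np.array([np.sin(e),-np.cos(e)]); tz=np.array([-np.cos(e),-np.sin(e)])
pr=tipL(0)
for d in range(4,93,4):
    q=tipL(np.deg2rad(d)); D=q-pr; pr=q
    print(d,q,slab(np.deg2rad(d))[0][4],"tx %.2f tz %.2f"%(D@tx/10,D@tz/10))
p,r=pose();print(r.as_matrix()[:,0])
E
```

```text
4 [136.46  12.  ] [141.47  22.76] tx -0.24 tz 0.07
8 [133.21  12.  ] [142.26  31.4 ] tx -0.29 tz 0.14
12 [129.67  12.7 ] [142.35  39.89] tx -0.35 tz 0.09
16 [129.06  21.  ] [141.74  48.19] tx -0.41 tz -0.73
20 [127.77  29.06] [140.45  56.25] tx -0.46 tz -0.68
24 [127.15  36.49] [138.47  64.04] tx -0.37 tz -0.65
28 [125.8   43.52] [135.82  71.51] tx -0.42 tz -0.58
32 [123.82  50.29] [132.5   78.64] tx -0.47 tz -0.53
36 [121.22  56.77] [128.54  85.39] tx -0.51 tz -0.48
40 [118.01  62.93] [123.96  91.72] tx -0.55 tz -0.42
44 [114.2   68.74] [118.77  97.6 ] tx -0.59 tz -0.37
48 [109.81  75.21] [113.   104.04] tx -0.67 tz -0.40
52 [104.87  81.61] [106.68 110.32] tx -0.72 tz -0.37
56 [99.39 87.57] [ 99.84 116.07] tx -0.75 tz -0.31
60 [93.41 93.06] [ 92.52 121.24] tx -0.77 tz -0.24
64 [86.96 98.05] [ 84.74 125.83] tx -0.80 tz -0.18
68 [ 80.54 102.31] [ 76.55 129.81] tx -0.76 tz -0.11
72 [ 73.89 106.  ] [ 67.99 133.15] tx -0.76 tz -0.05
76 [ 66.87 109.17] [ 59.1  135.84] tx -0.77 tz 0.01
80 [ 59.54 111.81] [ 49.92 137.87] tx -0.78 tz 0.07
84 [ 51.91 113.9 ] [ 40.49 139.23] tx -0.78 tz 0.13
88 [ 44.02 115.44] [ 30.87 139.91] tx -0.78 tz 0.19
92 [ 40.81 117.33] [ 25.98 140.82] tx -0.37 tz -0.04
[-0.22  0.88 -0.42]
```

```bash
cat >> h.py <<'E'
def tip2(d):
    C,M=slab(np.deg2rad(d))
    k=np.clip((d-12)/28,0,1)*9
    if d<=12: return C[4]+2.6*np.array([-.4226,-.9063])
    q=np.array([70,14])-k*np.array([1,1]); g=max(0,1-(d-12)/8)*2.6
    return M(*q)+g*np.array([-.4226,-.9063])
E
python3 - <<'E'
from h import *
e=np.deg2rad(65); tx=np.array([np.sin(e),-np.cos(e)]); tz=np.array([-np.cos(e),-np.sin(e)])
pr=tip2(0)
for d in list(range(3,91,3)):
    q=tip2(d); D=q-pr; pr=q
    print(d,q.round(1),"tx %.2f tz %.2f"%(D@tx/10,D@tz/10))
E
```

```text
3 [140.1  18.2] tx -0.17 tz -0.65
6 [140.9  24.7] tx -0.20 tz -0.62
9 [141.2  31.2] tx -0.24 tz -0.60
12 [141.2  37.5] tx -0.27 tz -0.58
15 [140.6  43.5] tx -0.31 tz -0.51
18 [139.7  49.2] tx -0.33 tz -0.48
21 [138.4  54.5] tx -0.34 tz -0.42
24 [136.5  58.9] tx -0.36 tz -0.33
27 [134.4  63.2] tx -0.37 tz -0.30
30 [132.1  67.2] tx -0.38 tz -0.27
33 [129.6  71. ] tx -0.39 tz -0.24
36 [126.8  74.6] tx -0.40 tz -0.21
39 [123.9  78. ] tx -0.41 tz -0.18
42 [120.8  82. ] tx -0.45 tz -0.23
45 [117.4  86.3] tx -0.49 tz -0.24
48 [113.7  91.3] tx -0.55 tz -0.30
51 [109.6  96.1] tx -0.57 tz -0.27
54 [105.3 100.7] tx -0.58 tz -0.23
57 [100.7 105. ] tx -0.60 tz -0.19
60 [ 95.8 108.9] tx -0.61 tz -0.15
63 [ 90.7 112.6] tx -0.62 tz -0.12
66 [ 85.3 116. ] tx -0.63 tz -0.08
69 [ 79.6 119.1] tx -0.64 tz -0.04
72 [ 73.8 121.8] tx -0.65 tz -0.00
75 [ 67.7 124.2] tx -0.65 tz 0.04
78 [ 61.5 126.3] tx -0.65 tz 0.08
81 [ 55.1 128. ] tx -0.65 tz 0.12
84 [ 48.5 129.3] tx -0.65 tz 0.15
87 [ 41.8 130.3] tx -0.65 tz 0.19
90 [ 35. 131.] tx -0.64 tz 0.23
```

Emit:
play_rows:
  increments:
    - {"tx":-0.17,"ty":0,"tz":-0.65,"ax":0,"ay":0,"az":0,"gripper":8.5}
    - {"tx":-0.2,"ty":0,"tz":-0.62,"ax":0,"ay":0,"az":0,"gripper":8.5}
    - {"tx":-0.24,"ty":0,"tz":-0.6,"ax":0,"ay":0,"az":0,"gripper":8.5}
    - {"tx":0,"ty":0,"tz":0,"ax":0,"ay":0,"az":0,"gripper":8.5}

```text
time: 8.25
position: [498.4, 15.6, 12.1]
orientation: [0.169, 0.601, 0.77, -0.131]
contact_force: [-2.1, 9.6, -3.2]
opening: 84.6
finger_force: 5.2
```

```bash
python3 - <<'E'
from h import *
np.set_printoptions(precision=3,suppress=True)
s=observe();p,r=pose(s);print(s["time"],p,F(p),s["contact_force"],s["torque"])
crop("top",190,145,160,0,"pics/t5.png")
E
```

```text
8.25 [498.433  15.632  12.097] [ 13.092 147.857  12.097] [-2.069  9.575 -3.223] [2.504 0.573 0.214]
```

View pics/t5.png

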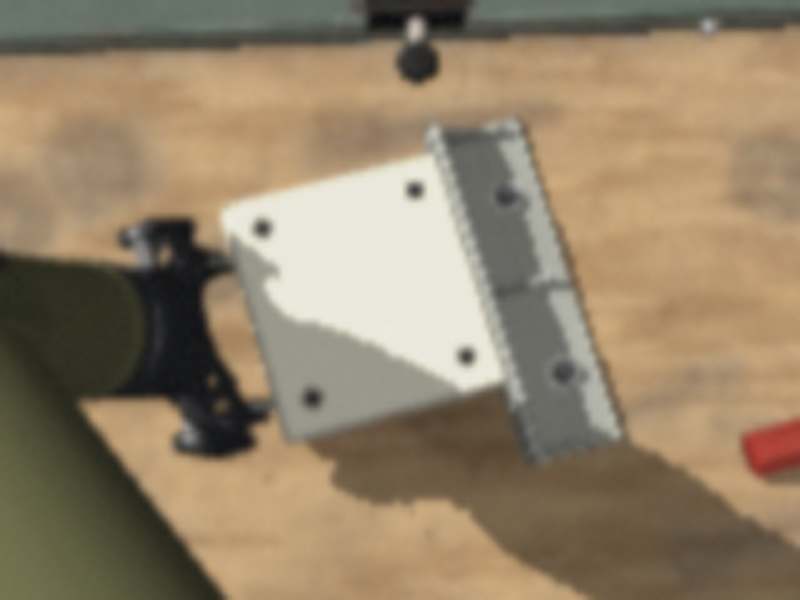

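The cradle's free edge has risen: its corner moved from (227,212) to (220,208), with 3 N downward load on the tool. Continuing the lift.

Emit:
play_rows:
  increments:
    - {"tx":-0.27,"ty":0,"tz":-0.58,"ax":0,"ay":0,"az":0,"gripper":8.5}
    - {"tx":-0.31,"ty":0,"tz":-0.51,"ax":0,"ay":0,"az":0,"gripper":8.5}
    - {"tx":-0.33,"ty":0,"tz":-0.48,"ax":0,"ay":0,"az":0,"gripper":8.5}
    - {"tx":0,"ty":0,"tz":0,"ax":0,"ay":0,"az":0,"gripper":8.5}

```text
time: 8.7
position: [498.7, 14.5, 30.4]
orientation: [0.169, 0.601, 0.77, -0.131]
contact_force: [-4.3, 12.5, 0.5]
opening: 84.7
finger_force: 5.3
```

Emit:
play_rows:
  increments:
    - {"tx":-0.34,"ty":0,"tz":-0.42,"ax":0,"ay":0,"az":0,"gripper":8.5}
    - {"tx":-0.36,"ty":0,"tz":-0.33,"ax":0,"ay":0,"az":0,"gripper":8.5}
    - {"tx":-0.37,"ty":0,"tz":-0.3,"ax":0,"ay":0,"az":0,"gripper":8.5}
    - {"tx":0,"ty":0,"tz":0,"ax":0,"ay":0,"az":0,"gripper":8.5}

```text
time: 9.1
position: [500.1, 11.1, 44.4]
orientation: [0.168, 0.601, 0.77, -0.13]
contact_force: [-4.4, 14.8, 3.0]
opening: 85.2
finger_force: 7.0
```

```bash
cat >> h.py <<'E'
def status():
    np.set_printoptions(precision=2,suppress=True)
    s=observe();p,r=pose(s);print(s["time"],"p",p,"F",F(p),"f",s["contact_force"],"open",s["opening"]);return p,r
E
python3 - <<'E'
from h import *
p,r=status()
im=read_camera("top")[145:265,190:350].astype(int)
m=((im.min(2)>75)&(im.max(2)-im.min(2)<28)).astype(np.uint8); m[:,100:]*=1
k,l,st,c=cv2.connectedComponentsWithStats(m)
i=1+np.argmax(st[1:,4]); cs,_=cv2.findContours((l==i).astype(np.uint8),0,2)
print(st[i],cv2.approxPolyDP(max(cs,key=len),4,True)[:,0].tolist())
E
```

```text
9.1 p [500.07  11.12  44.42] F [ 13.59 143.09  44.42] f [-4.37 14.75  3.03] open 85.1975917208024
[  46   24   79   69 3387] [[103, 24], [46, 39], [59, 86], [100, 76], [107, 92], [124, 87]]
```

```bash
cat >> h.py <<'E'
def pred(th,f0=13):
    _,M=slab(np.deg2rad(th)); a=M(70,40); return [proj("top",W(f0+x,a[0],a[1])).round(1)-[190,145] for x in(75,-75)]
E
python3 - <<'E'
from h import *
for t in(0,10,20,24,28,32): print(t,pred(t))
print("seen now 46,39 59,86; before (227,212)/5,(295,445)/5")
E
```

```text
0 [array([45. , 42.7]), array([58. , 88.6])]
10 [array([45.3, 41. ]), array([58.6, 87.7])]
20 [array([46.9, 38.9]), array([60.5, 86.5])]
24 [array([47.9, 38.1]), array([61.6, 85.9])]
28 [array([49.2, 37.1]), array([63. , 85.2])]
32 [array([50.7, 36.2]), array([64.6, 84.5])]
seen now 46,39 59,86; before (227,212)/5,(295,445)/5
```

The tip height and the camera agree: the tips slid onto the square face and the cradle is at only about 18 degrees, held by friction. I'll lower it the same way and go in again lower and steeper.

Emit:
play_rows:
  increments:
    - {"tx":0.37,"ty":0,"tz":0.3,"ax":0,"ay":0,"az":0,"gripper":8.5}
    - {"tx":0.36,"ty":0,"tz":0.33,"ax":0,"ay":0,"az":0,"gripper":8.5}
    - {"tx":0.34,"ty":0,"tz":0.42,"ax":0,"ay":0,"az":0,"gripper":8.5}
    - {"tx":0,"ty":0,"tz":0,"ax":0,"ay":0,"az":0,"gripper":8.5}
    - {"tx":0.33,"ty":0,"tz":0.48,"ax":0,"ay":0,"az":0,"gripper":8.5}
    - {"tx":0.31,"ty":0,"tz":0.51,"ax":0,"ay":0,"az":0,"gripper":8.5}
    - {"tx":0.27,"ty":0,"tz":0.58,"ax":0,"ay":0,"az":0,"gripper":8.5}
    - {"tx":0,"ty":0,"tz":0,"ax":0,"ay":0,"az":0,"gripper":8.5}

```text
time: 9.95
position: [498.5, 14.0, 11.3]
orientation: [0.169, 0.601, 0.77, -0.132]
contact_force: [-0.7, 6.6, -2.4]
opening: 85.2
finger_force: 3.6
```

Emit:
play_rows:
  increments:
    - {"tx":0.12,"ty":0,"tz":0.3,"ax":0,"ay":0,"az":0,"gripper":8.5}
    - {"tx":0.12,"ty":0,"tz":0.3,"ax":0,"ay":0,"az":0,"gripper":8.5}
    - {"tx":0.1,"ty":0,"tz":0.3,"ax":0,"ay":0,"az":0,"gripper":8.5}
    - {"tx":0.1,"ty":0,"tz":0.3,"ax":0,"ay":0,"az":0,"gripper":8.5}
    - {"tx":0.1,"ty":0,"tz":0.3,"ax":0,"ay":0,"az":0,"gripper":8.5}
    - {"tx":0,"ty":0,"tz":0,"ax":0,"ay":0,"az":0,"gripper":8.5}

```text
time: 10.55
position: [498.6, 12.9, -4.6]
orientation: [0.169, 0.601, 0.77, -0.132]
contact_force: [-1.1, 7.4, -4.5]
opening: 85.1
finger_force: 4.1
```

```bash
cat >> h.py <<'E'
def seen():
    im=read_camera("top")[145:265,190:350].astype(int)
    m=((im.min(2)>75)&(im.max(2)-im.min(2)<28)).astype(np.uint8)
    k,l,st,c=cv2.connectedComponentsWithStats(m)
    i=1+np.argmax(st[1:,4]); cs,_=cv2.findContours((l==i).astype(np.uint8),0,2)
    print(st[i],cv2.approxPolyDP(max(cs,key=len),4,True)[:,0].tolist())
E
python3 - <<'E'
from h import *
p,r=status();seen()
E
```

```text
10.55 p [498.58  12.86  -4.57] F [ 12.57 145.13  -4.57] f [-1.12  7.38 -4.54] open 85.05796085605473
[  45   24   80   69 3467] [[103, 24], [86, 25], [85, 32], [45, 43], [58, 88], [99, 77], [107, 92], [124, 87]]
```

Emit:
play_rows:
  increments:
    - {"tx":0.6,"ty":0,"tz":-0.3,"ax":0,"ay":0,"az":0,"gripper":8.5}
    - {"tx":0.6,"ty":0,"tz":-0.3,"ax":0,"ay":0,"az":0,"gripper":8.5}
    - {"tx":0.45,"ty":0,"tz":-0.7,"ax":0,"ay":0,"az":0,"gripper":8.5}
    - {"tx":0,"ty":0,"tz":0,"ax":0,"ay":5,"az":0,"gripper":8.5}
    - {"tx":0,"ty":0,"tz":0,"ax":0,"ay":5,"az":0,"gripper":8.5}
    - {"tx":0,"ty":0,"tz":0,"ax":0,"ay":0,"az":0,"gripper":8.5}

```text
time: 11.2
position: [495.5, 26.2, 2.8]
orientation: [0.104, 0.614, 0.778, -0.081]
contact_force: [-0.1, -1.5, 0.4]
opening: 85.3
finger_force: 0.0
```

```bash
python3 - <<'E'
from h import *
p,r=status();e=np.deg2rad(75);t=tool(-n*np.cos(e)-up*np.sin(e),fx)
print(turn(r,t),shift(r,-10*up),shift(r,-10*n))
E
```

```text
11.2 p [495.51  26.2    2.76] F [ 12.81 158.82   2.76] f [-0.11 -1.47  0.38] open 85.31747972419151
[-0.06  0.13 -0.56] [ 0.26 -0.    0.97] [-0.97  0.01  0.26]
```

Lower until the bench is felt.

Emit:
play_rows:
  increments:
    - {"tx":0.21,"ty":0,"tz":0.78,"ax":0,"ay":0,"az":0,"gripper":8.5}
    - {"tx":0,"ty":0,"tz":0,"ax":0,"ay":0,"az":0,"gripper":8.5}
    - {"tx":0.04,"ty":0,"tz":0.15,"ax":0,"ay":0,"az":0,"gripper":8.5}
    - {"tx":0,"ty":0,"tz":0,"ax":0,"ay":0,"az":0,"gripper":8.5}

```text
time: 11.6
position: [493.7, 30.7, -8.7]
orientation: [0.102, 0.611, 0.781, -0.081]
contact_force: [0.5, -0.5, -0.5]
opening: 85.2
finger_force: 0.0
```

Emit:
play_rows:
  increments:
    - {"tx":0.04,"ty":0,"tz":0.15,"ax":0,"ay":0,"az":0,"gripper":8.5}
    - {"tx":0,"ty":0,"tz":0,"ax":0,"ay":0,"az":0,"gripper":8.5}

```text
time: 11.8
position: [494.1, 30.0, -9.9]
orientation: [0.103, 0.611, 0.78, -0.081]
contact_force: [0.5, -0.2, -0.0]
opening: 85.0
finger_force: 0.0
```

Emit:
play_rows:
  increments:
    - {"tx":0.04,"ty":0,"tz":0.15,"ax":0,"ay":0,"az":0,"gripper":8.5}
    - {"tx":0,"ty":0,"tz":0,"ax":0,"ay":0,"az":0,"gripper":8.5}

```text
time: 12.0
position: [494.4, 29.9, -10.7]
orientation: [0.103, 0.612, 0.78, -0.081]
contact_force: [-1.8, 0.5, 5.2]
opening: 85.0
finger_force: 2.6
```

Emit:
play_rows:
  increments:
    - {"tx":0.04,"ty":0,"tz":0.15,"ax":0,"ay":0,"az":0,"gripper":8.5}
    - {"tx":0,"ty":0,"tz":0,"ax":0,"ay":0,"az":0,"gripper":8.5}

```text
time: 12.2
position: [494.5, 29.8, -11.0]
orientation: [0.104, 0.612, 0.78, -0.081]
contact_force: [-6.8, 0.4, 17.0]
opening: 85.1
finger_force: 8.5
```

Emit:
play_rows:
  increments:
    - {"tx":0.04,"ty":0,"tz":0.15,"ax":0,"ay":0,"az":0,"gripper":8.5}
    - {"tx":0,"ty":0,"tz":0,"ax":0,"ay":0,"az":0,"gripper":8.5}

```text
time: 12.4
position: [494.6, 29.8, -11.2]
orientation: [0.104, 0.612, 0.78, -0.082]
contact_force: [-11.5, 1.3, 29.6]
opening: 85.0
finger_force: 14.7
```

Emit:
play_rows:
  increments:
    - {"tx":-0.1,"ty":0,"tz":-0.39,"ax":0,"ay":0,"az":0,"gripper":8.5}
    - {"tx":-0.5,"ty":0,"tz":0.13,"ax":0,"ay":0,"az":0,"gripper":8.5}
    - {"tx":-0.5,"ty":0,"tz":0.13,"ax":0,"ay":0,"az":0,"gripper":8.5}
    - {"tx":-0.4,"ty":0,"tz":0.11,"ax":0,"ay":0,"az":0,"gripper":8.5}
    - {"tx":0,"ty":0,"tz":0,"ax":0,"ay":0,"az":0,"gripper":8.5}

```text
time: 12.9
position: [497.3, 16.5, -10.6]
orientation: [0.102, 0.612, 0.78, -0.08]
contact_force: [-2.3, 2.8, 3.4]
opening: 85.0
finger_force: 3.7
```

Emit:
play_rows:
  increments:
    - {"tx":-0.3,"ty":0,"tz":0.08,"ax":0,"ay":0,"az":0,"gripper":8.5}
    - {"tx":0,"ty":0,"tz":0,"ax":0,"ay":0,"az":0,"gripper":8.5}

```text
time: 13.1
position: [497.5, 16.3, -10.7]
orientation: [0.101, 0.611, 0.781, -0.079]
contact_force: [-4.5, 9.1, 6.4]
opening: 84.9
finger_force: 6.5
```

Emit:
play_rows:
  increments:
    - {"tx":-0.3,"ty":0,"tz":0.08,"ax":0,"ay":0,"az":0,"gripper":8.5}
    - {"tx":0,"ty":0,"tz":0,"ax":0,"ay":0,"az":0,"gripper":8.5}

```text
time: 13.3
position: [497.6, 16.1, -10.9]
orientation: [0.1, 0.61, 0.782, -0.078]
contact_force: [-8.2, 15.6, 8.3]
opening: 85.2
finger_force: 10.2
```

```bash
python3 - <<'E'
from h import *
p,r=status();seen()
E
```

```text
13.3 p [497.58  16.07 -10.86] F [ 12.37 148.49 -10.86] f [-8.17 15.56  8.34] open 85.1688560886342
[  45   24   80   69 3434] [[103, 24], [86, 25], [84, 32], [45, 43], [58, 88], [101, 76], [107, 92], [124, 87]]
```

```bash
cat > lev.py <<'E'
from h import *
def tcp(d):
    ed=75-min(d,15); e=np.deg2rad(ed); tz=np.array([-np.cos(e),-np.sin(e)]); tx=np.array([np.sin(e),-np.cos(e)])
    C,M=slab(np.deg2rad(d))
    L=C[4]+9*tz if d<=15 else M(63.64,7.64)
    return L+13.8*tz+11*tx, tx,tz,ed
def rows(a,b,st):
    for d in np.arange(a,b,st):
        p0,tx,tz,e0=tcp(d); p1,_,_,e1=tcp(d+st); D=(p1-p0)/10
        print(f"{d+st}: tx {D@tx:.2f} tz {D@tz:.2f} ay {e1-e0:.0f}  tcp {p1.round(1)}")
if __name__=="__main__": print(tcp(0)[0]); rows(0,87,3)
E
python3 lev.py
```

```text
[144.72410986 -10.87011834]
3: tx -0.18 tz -0.61 ay -3  tcp [144.6  -4.5]
6: tx -0.25 tz -0.59 ay -3  tcp [144.    1.9]
9: tx -0.32 tz -0.56 ay -3  tcp [143.1   8.2]
12: tx -0.38 tz -0.53 ay -3  tcp [141.8  14.6]
15: tx -0.44 tz -0.48 ay -3  tcp [140.1  20.9]
18: tx -0.33 tz -0.49 ay 0  tcp [139.7  26.8]
21: tx -0.35 tz -0.46 ay 0  tcp [139.   32.6]
24: tx -0.38 tz -0.43 ay 0  tcp [137.9  38.2]
27: tx -0.40 tz -0.40 ay 0  tcp [136.4  43.7]
30: tx -0.43 tz -0.37 ay 0  tcp [134.5  49. ]
33: tx -0.45 tz -0.33 ay 0  tcp [132.3  54.1]
36: tx -0.47 tz -0.30 ay 0  tcp [129.8  59.1]
39: tx -0.49 tz -0.26 ay 0  tcp [126.8  63.8]
42: tx -0.51 tz -0.23 ay 0  tcp [123.6  68.3]
45: tx -0.52 tz -0.19 ay 0  tcp [120.   72.5]
48: tx -0.59 tz -0.24 ay 0  tcp [116.1  77.6]
51: tx -0.61 tz -0.20 ay 0  tcp [111.9  82.4]
54: tx -0.62 tz -0.17 ay 0  tcp [107.4  86.9]
57: tx -0.63 tz -0.13 ay 0  tcp [102.6  91.2]
60: tx -0.64 tz -0.09 ay 0  tcp [97.5 95.1]
63: tx -0.64 tz -0.05 ay 0  tcp [92.1 98.7]
66: tx -0.65 tz -0.01 ay 0  tcp [ 86.5 102. ]
69: tx -0.65 tz 0.03 ay 0  tcp [ 80.7 105. ]
72: tx -0.65 tz 0.07 ay 0  tcp [ 74.7 107.7]
75: tx -0.65 tz 0.11 ay 0  tcp [ 68.5 110. ]
78: tx -0.65 tz 0.15 ay 0  tcp [ 62.1 111.9]
81: tx -0.65 tz 0.19 ay 0  tcp [ 55.5 113.5]
84: tx -0.64 tz 0.23 ay 0  tcp [ 48.8 114.8]
87: tx -0.64 tz 0.27 ay 0  tcp [ 41.9 115.7]
```

Emit:
play_rows:
  increments:
    - {"tx":-0.2,"ty":0,"tz":-0.7,"ax":0,"ay":-3,"az":0,"gripper":8.5}
    - {"tx":-0.25,"ty":0,"tz":-0.6,"ax":0,"ay":-3,"az":0,"gripper":8.5}
    - {"tx":0,"ty":0,"tz":0,"ax":0,"ay":0,"az":0,"gripper":8.5}

```text
time: 13.65
position: [497.9, 15.4, 2.0]
orientation: [0.141, 0.605, 0.776, -0.11]
contact_force: [-3.0, 12.5, -2.5]
opening: 84.8
finger_force: 6.5
```

Emit:
play_rows:
  increments:
    - {"tx":-0.32,"ty":0,"tz":-0.56,"ax":0,"ay":-3,"az":0,"gripper":8.5}
    - {"tx":-0.38,"ty":0,"tz":-0.53,"ax":0,"ay":-3,"az":0,"gripper":8.5}
    - {"tx":0,"ty":0,"tz":0,"ax":0,"ay":0,"az":0,"gripper":8.5}

```text
time: 13.95
position: [498.7, 13.4, 14.5]
orientation: [0.181, 0.598, 0.768, -0.141]
contact_force: [-4.0, 12.9, -0.5]
opening: 85.0
finger_force: 6.3
```

Emit:
play_rows:
  increments:
    - {"tx":-0.44,"ty":0,"tz":-0.48,"ax":0,"ay":-3,"az":0,"gripper":8.5}
    - {"tx":-0.33,"ty":0,"tz":-0.49,"ax":0,"ay":0,"az":0,"gripper":8.5}
    - {"tx":0,"ty":0,"tz":0,"ax":0,"ay":0,"az":0,"gripper":8.5}

```text
time: 14.25
position: [499.6, 11.5, 26.8]
orientation: [0.201, 0.595, 0.763, -0.156]
contact_force: [-4.5, 14.1, 1.2]
opening: 84.7
finger_force: 6.8
```

```bash
python3 - <<'E'
from h import *
p,r=status();seen();print(pred(18))
z=r.as_matrix()[:,2];print("eps",np.rad2deg(np.arcsin(-z[2])))
a=read_camera("scene")[195:285,225:345,::-1]; b=read_camera("top")[165:255,215:335,::-1]
cv2.imwrite("pics/c6.png",np.vstack([cv2.resize(a,(400,300),interpolation=2),cv2.resize(b,(400,300),interpolation=2)]))
E
```

```text
14.25 p [499.58  11.5   26.78] F [ 13.2  143.57  26.78] f [-4.49 14.1   1.18] open 84.71406348484044
[  45   24   80   69 3468] [[103, 24], [45, 41], [57, 86], [100, 77], [107, 92], [124, 87]]
[array([46.4, 39.4]), array([60. , 86.7])]
eps 60.580664133882514
```

View pics/c6.png

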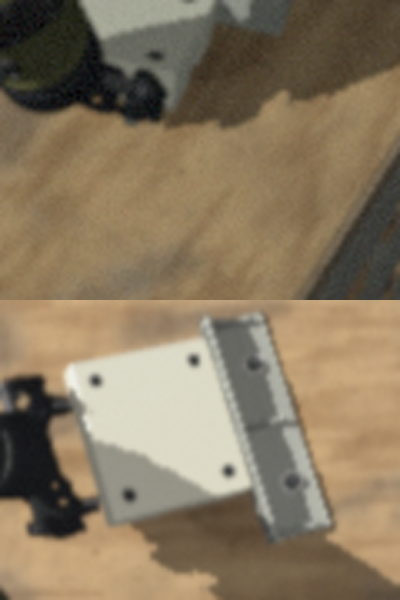

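```bash
cat >> h.py <<'E'
from scipy.optimize import least_squares
def fitth(px):  # order: (x+,y+),(x-,y+),(x+,y-),(x-,y-)
    px=np.array(px,float)
    def g(v):
        _,M=slab(v[0]); o=[]
        for (x,y) in((55,50),(-55,50),(55,-50),(-55,-50)):
            a=M(y,40); c,s_=np.cos(v[3]),np.sin(v[3]); f=x*c-(a[0]-70)*s_; s=x*s_+(a[0]-70)*c+70
            o.append(proj("top",W(v[1]+f,v[2]+s,a[1])))
        return (np.array(o)-px).ravel()
    q=least_squares(g,[.2,13,0,0]); print("theta",np.rad2deg(q.x[0]),"f,s off",q.x[1:3],"yaw",np.rad2deg(q.x[3]),"res",np.abs(q.fun).max())
def screws():
    im=read_camera("top"); K=cv2.resize(im[165:255,215:335].min(2),None,fx=6,fy=6,interpolation=2)
    bg=cv2.medianBlur(K,71); d=bg.astype(int)-K; m=((d>25)&(bg>60)).astype(np.uint8)
    k,l,st,c=cv2.connectedComponentsWithStats(m)
    return [((c[i]+.5)/6-.5+[215,165]).round(1).tolist()+[int(st[i,4])] for i in range(1,k) if 80<st[i,4]<900]
E
python3 - <<'E'
from h import *
fitth([(243.5,189),(253.7,223.5),(273.2,183),(283.4,216.3)])
print(screws())
# first picture check: t1 crop
fitth([T(123,228),T(178,455),T(328,177),T(388,402)])
# t4 crop (scale .2), t5 crop
f=lambda L:[(190+x*.2,145+y*.2) for x,y in L]
fitth(f([(262,235),(310,402),(414,191),(465,357)]));fitth(f([(262,229),(312,398),(415,190),(466,356)]))
E
```

```text
theta 17.429427477732236 f,s off [14.27596179  1.3207564 ] yaw -0.06679726594043421 res 0.18853422658861518
[[280.2, 172.3, 141], [272.6, 182.8, 560], [290.6, 184.1, 199], [243.3, 188.8, 629], [302.7, 194.2, 426], [234.0, 196.7, 652], [239.2, 196.7, 208], [305.1, 202.2, 191], [283.0, 215.8, 597], [312.1, 222.8, 604], [302.3, 219.2, 281], [253.3, 223.1, 564], [289.0, 223.6, 490], [242.4, 226.3, 569], [256.3, 232.3, 402], [224.9, 233.9, 560], [238.0, 233.7, 408], [314.0, 232.9, 109], [261.2, 242.0, 86], [215.7, 253.2, 244]]
theta -0.31382821398028016 f,s off [13.29216908 30.13094909] yaw -1.9830814785119966 res 0.07338453854117688
theta -0.10350746078546315 f,s off [13.71299745  1.46906265] yaw 0.05391612592012334 res 0.11737268378180943
theta 6.947157260325326 f,s off [14.25774969  1.06930882] yaw 0.09251395552389087 res 0.09200651759994116
```

The cradle is at 17.4 degrees, as modelled: the screws at (95,80), (129,195), (194,60) and (228,171) in the lower crop fit within 0.2 px. The lift is working and I'll carry on.

Emit:
play_rows:
  increments:
    - {"tx":-0.35,"ty":0,"tz":-0.46,"ax":0,"ay":0,"az":0,"gripper":8.5}
    - {"tx":-0.38,"ty":0,"tz":-0.43,"ax":0,"ay":0,"az":0,"gripper":8.5}
    - {"tx":-0.4,"ty":0,"tz":-0.4,"ax":0,"ay":0,"az":0,"gripper":8.5}
    - {"tx":-0.43,"ty":0,"tz":-0.37,"ax":0,"ay":0,"az":0,"gripper":8.5}
    - {"tx":0,"ty":0,"tz":0,"ax":0,"ay":0,"az":0,"gripper":8.5}

```text
time: 14.95
position: [501.7, 5.4, 50.1]
orientation: [0.202, 0.595, 0.762, -0.156]
contact_force: [-3.6, 12.9, 3.3]
opening: 85.0
finger_force: 6.2
```

```bash
cat >> h.py <<'E'
def auto(th):
    _,M=slab(np.deg2rad(th)); b=np.array(screws())[:,:2]; o=[]
    for (x,y) in((55,50),(-55,50),(55,-50),(-55,-50)):
        a=M(y,40); q=proj("top",W(14+x,a[0]+1.3,a[1])); o.append(b[np.argmin(np.linalg.norm(b-q,axis=1))])
    fitth(o)
E
python3 -c "
from h import *
status();auto(30)"
```

```text
14.95 p [501.74   5.41  50.07] F [ 13.83 137.14  50.07] f [-3.6  12.85  3.25] open 85.0378455713563
theta 30.549635721250315 f,s off [16.11  2.2 ] yaw 0.09229497787736246 res 0.12153195277099371
```

Emit:
play_rows:
  increments:
    - {"tx":-0.45,"ty":0,"tz":-0.36,"ax":0,"ay":0,"az":0,"gripper":8.5}
    - {"tx":-0.47,"ty":0,"tz":-0.3,"ax":0,"ay":0,"az":0,"gripper":8.5}
    - {"tx":-0.49,"ty":0,"tz":-0.26,"ax":0,"ay":0,"az":0,"gripper":8.5}
    - {"tx":-0.51,"ty":0,"tz":-0.23,"ax":0,"ay":0,"az":0,"gripper":8.5}
    - {"tx":-0.52,"ty":0,"tz":-0.19,"ax":0,"ay":0,"az":0,"gripper":8.5}
    - {"tx":0,"ty":0,"tz":0,"ax":0,"ay":0,"az":0,"gripper":8.5}

```text
time: 15.6
position: [506.1, -10.6, 74.9]
orientation: [0.203, 0.595, 0.761, -0.157]
contact_force: [-4.1, 10.8, 5.9]
opening: 84.9
finger_force: 5.3
```

```bash
python3 -c "
from h import *
status();auto(45)"
```

```text
15.6 p [506.09 -10.61  74.94] F [ 14.18 120.54  74.94] f [-4.12 10.79  5.89] open 84.90055094865934
theta 46.34567476410725 f,s off [16.42  2.23] yaw 0.26573092814923926 res 0.06872263641290033
```

Emit:
play_rows:
  increments:
    - {"tx":-0.53,"ty":0,"tz":-0.36,"ax":0,"ay":0,"az":0,"gripper":8.5}
    - {"tx":-0.55,"ty":0,"tz":-0.32,"ax":0,"ay":0,"az":0,"gripper":8.5}
    - {"tx":-0.62,"ty":0,"tz":-0.2,"ax":0,"ay":0,"az":0,"gripper":8.5}
    - {"tx":-0.63,"ty":0,"tz":-0.13,"ax":0,"ay":0,"az":0,"gripper":8.5}
    - {"tx":-0.64,"ty":0,"tz":-0.09,"ax":0,"ay":0,"az":0,"gripper":8.5}
    - {"tx":0,"ty":0,"tz":0,"ax":0,"ay":0,"az":0,"gripper":8.5}

```text
time: 16.25
position: [510.0, -35.7, 99.4]
orientation: [0.204, 0.597, 0.759, -0.16]
contact_force: [-0.5, 1.9, -0.4]
opening: 85.1
finger_force: 0.8
```

```bash
python3 -c "
from h import *
status();auto(61)"
```

```text
16.25 p [510.01 -35.72  99.44] F [11.9  95.23 99.44] f [-0.51  1.9  -0.42] open 85.09684472791967
theta 62.659197610599286 f,s off [15.02  2.27] yaw 0.08376328059618988 res 0.12018319938334798
```

Emit:
play_rows:
  increments:
    - {"tx":-0.65,"ty":0,"tz":-0.04,"ax":0,"ay":0,"az":0,"gripper":8.5}
    - {"tx":-0.65,"ty":0,"tz":0,"ax":0,"ay":0,"az":0,"gripper":8.5}
    - {"tx":-0.65,"ty":0,"tz":0.03,"ax":0,"ay":0,"az":0,"gripper":8.5}
    - {"tx":-0.65,"ty":0,"tz":0.07,"ax":0,"ay":0,"az":0,"gripper":8.5}
    - {"tx":0,"ty":0,"tz":0,"ax":0,"ay":0,"az":0,"gripper":8.5}
    - {"tx":-0.65,"ty":0,"tz":0.11,"ax":0,"ay":0,"az":0,"gripper":8.5}
    - {"tx":0,"ty":0,"tz":0,"ax":0,"ay":0,"az":0,"gripper":8.5}

```text
time: 17.0
position: [517.0, -63.3, 113.9]
orientation: [0.204, 0.596, 0.76, -0.16]
contact_force: [-0.4, 1.2, -0.4]
opening: 85.2
finger_force: 0.3
```

```bash
python3 -c "
from h import *
status();auto(77)"
```

```text
17.0 p [517.01 -63.29 113.93] F [ 12.02  66.78 113.93] f [-0.37  1.22 -0.45] open 85.19057532974506
theta 78.95031306800956 f,s off [ 9.46 -1.3 ] yaw 4.187806917685712 res 1.9833933692790424
```

Emit:
play_rows:
  increments:
    - {"tx":-0.45,"ty":0,"tz":0.12,"ax":0,"ay":0,"az":0,"gripper":8.5}
    - {"tx":-0.45,"ty":0,"tz":0.13,"ax":0,"ay":0,"az":0,"gripper":8.5}
    - {"tx":-0.3,"ty":0,"tz":0.1,"ax":0,"ay":0,"az":0,"gripper":8.5}
    - {"tx":0,"ty":0,"tz":0,"ax":0,"ay":0,"az":0,"gripper":8.5}

```text
time: 17.45
position: [519.8, -74.9, 116.7]
orientation: [0.204, 0.596, 0.76, -0.16]
contact_force: [0.1, -1.1, 0.0]
opening: 85.2
finger_force: 0.0
```

Emit:
play_rows:
  increments:
    - {"tx":-0.3,"ty":0,"tz":0.1,"ax":0,"ay":0,"az":0,"gripper":8.5}
    - {"tx":-0.2,"ty":0,"tz":0.08,"ax":0,"ay":0,"az":0,"gripper":8.5}
    - {"tx":0,"ty":0,"tz":0,"ax":0,"ay":0,"az":0,"gripper":8.5}

```text
time: 17.75
position: [520.9, -79.6, 117.5]
orientation: [0.204, 0.596, 0.76, -0.16]
contact_force: [-0.3, -0.8, 1.0]
opening: 85.2
finger_force: 0.0
```

```bash
python3 -c "
from h import *
status()
im=read_camera('scene')[140:260,200:360,::-1];cv2.imwrite('pics/c7.png',im)
m=((im.min(2)>110)&(im.max(2).astype(int)-im.min(2)<40)).astype(np.uint8)
k,l,st,c=cv2.connectedComponentsWithStats(m);print([a.tolist() for a in st[1:] if a[4]>60])
for x in(75,-75):
  print([ (proj('scene',W(14+x,s,h))-[200,140]).round(1).tolist() for s,h in((40+1.3-14,140),(1.3,140),(41.3,126))])
"
```

```text
17.75 p [520.93 -79.59 117.5 ] F [ 11.89  50.02 117.5 ] f [-0.28 -0.78  0.97] open 85.18343330621279
[[0, 4, 13, 16, 106], [29, 25, 60, 44, 1654], [97, 49, 14, 16, 156]]
[[33.1, 16.9], [36.4, 10.7], [31.4, 24.5]]
[[90.2, 28.8], [92.8, 22.3], [88.5, 36.7]]
```

Emit:
play_rows:
  increments:
    - {"tx":0.6,"ty":0,"tz":-0.6,"ax":0,"ay":0,"az":0,"gripper":8.5}
    - {"tx":0.5,"ty":0,"tz":-3,"ax":0,"ay":0,"az":0,"gripper":8.5}
    - {"tx":0,"ty":0,"tz":-4,"ax":0,"ay":0,"az":0,"gripper":8.5}
    - {"tx":0,"ty":0,"tz":-4,"ax":0,"ay":0,"az":0,"gripper":8.5}
    - {"tx":0,"ty":0,"tz":-4,"ax":0,"ay":0,"az":0,"gripper":8.5}
    - {"tx":0,"ty":0,"tz":0,"ax":0,"ay":7.5,"az":0,"gripper":8.5}
    - {"tx":0,"ty":0,"tz":0,"ax":0,"ay":7.5,"az":0,"gripper":8.5}
    - {"tx":0,"ty":0,"tz":0,"ax":0,"ay":7.5,"az":0,"gripper":8.5}

```text
time: 18.6
position: [500.5, 7.9, 248.7]
orientation: [0.051, 0.615, 0.786, -0.038]
contact_force: [0.3, -0.3, 0.6]
opening: 84.7
finger_force: 0.0
```

Emit:
play_rows:
  increments:
    - {"tx":0,"ty":0,"tz":0,"ax":0,"ay":7.5,"az":0,"gripper":8.5}
    - {"tx":0,"ty":0,"tz":0,"ax":0,"ay":0,"az":8,"gripper":8.5}
    - {"tx":0,"ty":0,"tz":0,"ax":0,"ay":0,"az":8,"gripper":8.5}
    - {"tx":0,"ty":0,"tz":0,"ax":0,"ay":0,"az":8,"gripper":8.5}
    - {"tx":0,"ty":0,"tz":0,"ax":0,"ay":0,"az":8,"gripper":8.5}
    - {"tx":0,"ty":0,"tz":0,"ax":0,"ay":0,"az":8,"gripper":8.5}
    - {"tx":0,"ty":0,"tz":0,"ax":0,"ay":0,"az":8,"gripper":8.5}
    - {"tx":0,"ty":0,"tz":0,"ax":0,"ay":0,"az":8,"gripper":8.5}

```text
time: 19.4
position: [499.8, 6.9, 247.1]
orientation: [-0.0, 0.915, 0.403, -0.0]
contact_force: [-0.2, 0.1, 1.3]
opening: 85.0
finger_force: 0.0
```

Emit:
play_rows:
  increments:
    - {"tx":0,"ty":0,"tz":0,"ax":0,"ay":0,"az":8,"gripper":8.5}
    - {"tx":0,"ty":0,"tz":0,"ax":0,"ay":0,"az":8,"gripper":8.5}
    - {"tx":0,"ty":0,"tz":0,"ax":0,"ay":0,"az":8,"gripper":8.5}
    - {"tx":0,"ty":0,"tz":0,"ax":0,"ay":0,"az":8,"gripper":8.5}
    - {"tx":0,"ty":0,"tz":0,"ax":0,"ay":0,"az":0,"gripper":8.5}

```text
time: 19.9
position: [499.9, 6.8, 247.2]
orientation: [0.0, 0.99, 0.138, -0.0]
contact_force: [-0.3, 0.2, 0.1]
opening: 84.7
finger_force: 0.0
```

```bash
python3 - <<'E'
from h import *
p,r=status();t=tool(-up,-n)
print(turn(r,t))
a=read_camera("scene")[150:240,215:335,::-1]; b=read_camera("top")[150:240,235:355,::-1]
cv2.imwrite("pics/c8.png",np.vstack([cv2.resize(a,(400,300),interpolation=2),cv2.resize(b,(400,300),interpolation=2)]))
E
```

```text
19.9 p [499.89   6.8  247.16] F [ 12.37 138.94 247.16] f [-0.35  0.15  0.1 ] open 84.69572637503853
[0.   0.02 1.86]
```

View pics/c8.png

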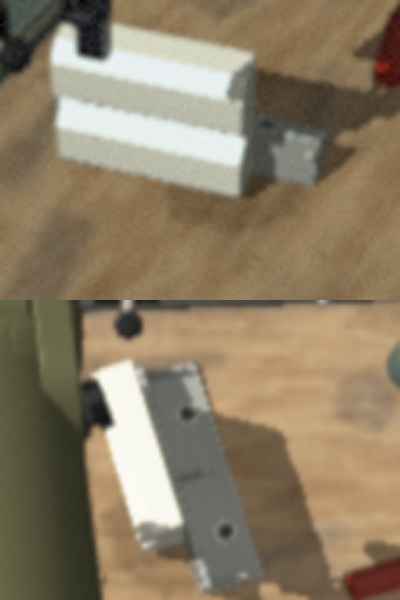

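The cradle stands upright against the fence. Its back top edge runs (133,62)–(183,228) in the lower crop. I'll locate it and then grasp.

```bash
python3 - <<'E'
from h import *
np.set_printoptions(precision=2,suppress=True)
for n_,x,y,h in(("back",133,62,140),("back",183,228,140),("front",97,80,126),("front",145,250,126)): print(n_,F(plane("top",235+x*.3,150+y*.3,h)))
for n_,x,y,h in(("frontS",52,68,126),("frontS",245,103,126),("backS",253,50,140)): print(n_,F(plane("scene",215+x*.3,150+y*.3,h)))
p,r=pose();t=tool(-up,-n)
print(shift(t,W(13,21.5,190)-p),shift(t,-102*up))
E
```

```text
back [ 86.57  14.68 140.  ]
back [-63.77  16.3  140.  ]
front [ 83.35  47.84 126.  ]
front [-71.21  51.02 126.  ]
frontS [ 83.5   62.97 126.  ]
frontS [-64.99  56.13 126.  ]
backS [-59.06  12.85 140.  ]
[ 0.06 11.71  5.71] [ 0.   0.  10.2]
```

```bash
python3 - <<'E'
from h import *
np.set_printoptions(precision=2,suppress=True)
S2=lambda x,y,h:F(plane("scene",215+(x+.5)*.3-.5,150+(y+.5)*.3-.5,h))
print("bottom",S2(60,157,0),S2(243,196,0))
print("bottom z0 h14",S2(57,130,14),S2(243,168,14))
print("groove lips h88, h52",S2(52,92,88),S2(240,132,88),S2(57,98,52),S2(245,140,52))
T2=lambda x,y,h:F(plane("top",235+(x+.5)*.3-.5,150+(y+.5)*.3-.5,h))
print(T2(133,62,140),T2(183,228,140), "bevel top h140",T2(100,80,140),T2(145,240,140))
E
```

```text
bottom [92.77 32.61  0.  ] [-62.13  29.62   0.  ]
bottom z0 h14 [100.55  16.7   14.  ] [-56.9   12.61  14.  ]
groove lips h88, h52 [90.81 48.9  88.  ] [-59.97  47.67  88.  ] [98.75 18.2  52.  ] [-58.22  18.95  52.  ]
[ 87.85  15.35 140.  ] [-62.55  16.95 140.  ] bevel top h140 [ 80.33  47.4  140.  ] [-63.36  50.55 140.  ]
```

```bash
python3 - <<'E'
from h import *
np.set_printoptions(precision=2,suppress=True)
p,r=pose();t=tool(-up,-n)
print(shift(t,W(13,28,247)-p))
E
```

```text
[ 0.06 11.06  0.01]
```

Emit:
play_rows:
  increments:
    - {"tx":0,"ty":0,"tz":0,"ax":0,"ay":0,"az":1.9,"gripper":8.5}
    - {"tx":0,"ty":3.7,"tz":0,"ax":0,"ay":0,"az":0,"gripper":8.5}
    - {"tx":0,"ty":3.7,"tz":0,"ax":0,"ay":0,"az":0,"gripper":8.5}
    - {"tx":0,"ty":3.7,"tz":0,"ax":0,"ay":0,"az":0,"gripper":8.5}
    - {"tx":0,"ty":0,"tz":3,"ax":0,"ay":0,"az":0,"gripper":8.5}
    - {"tx":0,"ty":0,"tz":3,"ax":0,"ay":0,"az":0,"gripper":8.5}
    - {"tx":0,"ty":0,"tz":0,"ax":0,"ay":0,"az":0,"gripper":8.5}

```text
time: 20.7
position: [523.9, -101.4, 183.1]
orientation: [-0.002, 0.993, 0.122, -0.004]
contact_force: [-0.9, 0.4, -0.0]
opening: 85.0
finger_force: 0.0
```

```bash
python3 - <<'E'
from h import *
p,r=status();t=tool(-up,-n)
print(turn(r,t),shift(t,W(13,28,88)-p))
E
```

```text
20.7 p [ 523.86 -101.45  183.11] F [  9.44  28.1  183.11] f [-0.88  0.4  -0.01] open 84.9855401801041
[-0.24  0.4   0.02] [0.36 0.01 9.51]
```

Emit:
play_rows:
  increments:
    - {"tx":0.1,"ty":0,"tz":2,"ax":0,"ay":0,"az":0,"gripper":8.5}
    - {"tx":0.1,"ty":0,"tz":2,"ax":0,"ay":0,"az":0,"gripper":8.5}
    - {"tx":0.1,"ty":0,"tz":1,"ax":0,"ay":0,"az":0,"gripper":8.5}
    - {"tx":0,"ty":0,"tz":0,"ax":0,"ay":0,"az":0,"gripper":8.5}

```text
time: 21.1
position: [529.3, -100.7, 136.8]
orientation: [-0.0, 0.993, 0.122, -0.001]
contact_force: [0.3, 0.0, 0.4]
opening: 85.0
finger_force: 0.0
```

Emit:
play_rows:
  increments:
    - {"tx":0,"ty":0,"tz":1.5,"ax":0,"ay":0,"az":0,"gripper":8.5}
    - {"tx":0,"ty":0,"tz":1.5,"ax":0,"ay":0,"az":0,"gripper":8.5}
    - {"tx":0,"ty":0,"tz":1.4,"ax":0,"ay":0,"az":0,"gripper":8.5}
    - {"tx":0,"ty":0,"tz":0,"ax":0,"ay":0,"az":0,"gripper":8.5}
    - {"tx":0,"ty":0,"tz":0,"ax":0,"ay":0,"az":0,"gripper":7.2}
    - {"tx":0,"ty":0,"tz":0,"ax":0,"ay":0,"az":0,"gripper":6.6}
    - {"tx":0,"ty":0,"tz":0,"ax":0,"ay":0,"az":0,"gripper":6.2}
  grip_force: 20

```text
time: 21.8
position: [530.2, -101.2, 93.8]
orientation: [0.0, 0.993, 0.121, 0.001]
contact_force: [0.1, -0.0, -0.1]
opening: 61.9
finger_force: 0.0
```

Emit:
play_rows:
  increments:
    - {"tx":0,"ty":0,"tz":0,"ax":0,"ay":0,"az":0,"gripper":5.8}
    - {"tx":0,"ty":0,"tz":0,"ax":0,"ay":0,"az":0,"gripper":5.4}
    - {"tx":0,"ty":0,"tz":0,"ax":0,"ay":0,"az":0,"gripper":5.4}

```text
time: 22.1
position: [529.8, -101.2, 93.3]
orientation: [0.0, 0.993, 0.121, 0.0]
contact_force: [-0.1, -0.1, -0.2]
opening: 53.5
finger_force: 0.0
```

```bash
python3 -c "
from h import *
status()"
```

```text
22.1 p [ 529.78 -101.22   93.29] F [15.24 26.89 93.29] f [-0.11 -0.08 -0.16] open 53.53199946933779
```

Emit:
play_rows:
  increments:
    - {"tx":0,"ty":0,"tz":0.5,"ax":0,"ay":0,"az":0,"gripper":5.4}
    - {"tx":0,"ty":0,"tz":0,"ax":0,"ay":0,"az":0,"gripper":5}
    - {"tx":0,"ty":0,"tz":0,"ax":0,"ay":0,"az":0,"gripper":4.6}
    - {"tx":0,"ty":0,"tz":0,"ax":0,"ay":0,"az":0,"gripper":4.3}
    - {"tx":0,"ty":0,"tz":0,"ax":0,"ay":0,"az":0,"gripper":4.3}

```text
time: 22.6
position: [529.8, -101.2, 88.1]
orientation: [0.0, 0.993, 0.121, 0.0]
contact_force: [0.0, -1.1, -1.1]
opening: 43.1
finger_force: 0.9
```

Emit:
play_rows:
  increments:
    - {"tx":0,"ty":0,"tz":0,"ax":0,"ay":0,"az":0,"gripper":4.1}
    - {"tx":0,"ty":0,"tz":0,"ax":0,"ay":0,"az":0,"gripper":3.9}
    - {"tx":0,"ty":0,"tz":0,"ax":0,"ay":0,"az":0,"gripper":3.5}
    - {"tx":0,"ty":0,"tz":0,"ax":0,"ay":0,"az":0,"gripper":3}
    - {"tx":0,"ty":0,"tz":0,"ax":0,"ay":0,"az":0,"gripper":3}
  grip_force: 80

```text
time: 23.1
position: [530.1, -101.7, 88.6]
orientation: [0.001, 0.993, 0.121, 0.0]
contact_force: [-0.8, -2.7, 5.3]
opening: 39.4
finger_force: 80.7
```

```bash
python3 -c "
from h import *
status();print(observe()['finger_force'])"
```

```text
23.1 p [ 530.05 -101.71   88.57] F [15.39 26.35 88.57] f [-0.76 -2.66  5.3 ] open 39.40853850010201
80.71724742650986
```

Gripped at 39.4 mm with 80 N. Now lift slightly and carry it away from the fence.

Emit:
play_rows:
  increments:
    - {"tx":0,"ty":0,"tz":-1,"ax":0,"ay":0,"az":0,"gripper":3}
    - {"tx":0,"ty":-0.5,"tz":-1.2,"ax":0,"ay":0,"az":0,"gripper":3}
    - {"tx":0,"ty":-2,"tz":0,"ax":0,"ay":0,"az":0,"gripper":3}
    - {"tx":0,"ty":-3,"tz":0,"ax":0,"ay":0,"az":0,"gripper":3}
    - {"tx":0,"ty":-3,"tz":0,"ax":0,"ay":0,"az":0,"gripper":3}
    - {"tx":0,"ty":-3,"tz":0,"ax":0,"ay":0,"az":0,"gripper":3}
    - {"tx":0,"ty":-3,"tz":0,"ax":0,"ay":0,"az":0,"gripper":3}
    - {"tx":0,"ty":-3,"tz":0,"ax":0,"ay":0,"az":0,"gripper":3}

```text
time: 23.9
position: [486.2, 70.9, 110.1]
orientation: [-0.0, 0.993, 0.121, -0.001]
contact_force: [0.3, 0.4, -6.5]
opening: 39.3
finger_force: 81.4
```

Emit:
play_rows:
  increments:
    - {"tx":0,"ty":-3,"tz":0,"ax":0,"ay":0,"az":0,"gripper":3}
    - {"tx":0,"ty":-3,"tz":0,"ax":0,"ay":0,"az":0,"gripper":3}
    - {"tx":0,"ty":-3,"tz":0,"ax":0,"ay":0,"az":0,"gripper":3}
    - {"tx":0,"ty":-3,"tz":0,"ax":0,"ay":0,"az":0,"gripper":3}
    - {"tx":0,"ty":-2,"tz":0,"ax":0,"ay":0,"az":0,"gripper":3}
    - {"tx":0,"ty":0,"tz":0,"ax":0,"ay":0,"az":0,"gripper":3}

```text
time: 24.5
position: [451.4, 209.4, 110.4]
orientation: [-0.001, 0.992, 0.124, -0.001]
contact_force: [-0.5, 0.0, -5.4]
opening: 39.3
finger_force: 81.7
```

```bash
python3 -c "
from h import *
status();s=observe();print(s['finger_force'],s['joint_positions'])
a=np.deg2rad(4);print(R.from_rotvec([a,0,0]).apply([0,-20,-88])-[0,-20,-88])"
```

```text
24.5 p [451.4  209.43 110.43] F [ 14.34 347.27 110.43] f [-0.54  0.   -5.38] open 39.34481445730397
81.66964441537857 [ 0.26  0.16 -0.79  1.95  0.13  1.08 -1.91]
[ 0.    6.19 -1.18]
```

Emit:
play_rows:
  increments:
    - {"tx":0,"ty":0.62,"tz":-0.12,"ax":4,"ay":0,"az":0,"gripper":3}
    - {"tx":0,"ty":0.62,"tz":-0.12,"ax":4,"ay":0,"az":0,"gripper":3}
    - {"tx":0,"ty":0.62,"tz":-0.12,"ax":4,"ay":0,"az":0,"gripper":3}
    - {"tx":0,"ty":0.62,"tz":-0.12,"ax":4,"ay":0,"az":0,"gripper":3}
    - {"tx":0,"ty":0.62,"tz":-0.12,"ax":4,"ay":0,"az":0,"gripper":3}
    - {"tx":0,"ty":0,"tz":0,"ax":0,"ay":0,"az":0,"gripper":3}

```text
time: 25.1
position: [462.0, 169.9, 110.6]
orientation: [-0.172, 0.978, 0.116, -0.021]
contact_force: [0.6, -2.0, -6.1]
opening: 39.2
finger_force: 83.4
```

```bash
cat >> h.py <<'E'
def st2():
    p,r=status(); z=r.as_matrix()[:,2]; print("joints",observe()["joint_positions"],"tilt from down",np.rad2deg(np.arctan2(z@n,-z[2])),"x.up",r.as_matrix()[2,0])
    print("pivot F",F(p+r.apply([0,20,88])))
E
python3 -c "
from h import *
st2()"
```

```text
25.1 p [462.04 169.92 110.62] F [ 15.1  306.37 110.62] f [ 0.59 -1.97 -6.05] open 39.20608508848441
joints [ 0.53  0.18 -0.74  1.98 -0.26  1.07 -1.4 ] tilt from down 19.924704003800667 x.up -0.0021609080374697526
pivot F [ 15.   317.56  21.08]
```

Emit:
play_rows:
  increments:
    - {"tx":0,"ty":0.62,"tz":-0.12,"ax":4,"ay":0,"az":0,"gripper":3}
    - {"tx":0,"ty":0.62,"tz":-0.12,"ax":4,"ay":0,"az":0,"gripper":3}
    - {"tx":0,"ty":0.62,"tz":-0.12,"ax":4,"ay":0,"az":0,"gripper":3}
    - {"tx":0,"ty":0.62,"tz":-0.12,"ax":4,"ay":0,"az":0,"gripper":3}
    - {"tx":0,"ty":0.62,"tz":-0.12,"ax":4,"ay":0,"az":0,"gripper":3}
    - {"tx":0,"ty":0,"tz":0,"ax":0,"ay":0,"az":0,"gripper":3}

```text
time: 25.7
position: [469.2, 142.3, 100.7]
orientation: [-0.338, 0.933, 0.112, -0.042]
contact_force: [-1.3, -0.5, -5.9]
opening: 39.2
finger_force: 83.5
```

```bash
python3 -c "
from h import *
st2()"
```

```text
25.7 p [469.16 142.32 100.68] F [ 15.34 277.87 100.68] f [-1.3  -0.46 -5.86] open 39.198300027771204
joints [ 0.72  0.37 -0.7   1.94 -0.47  1.16 -1.06] tilt from down 39.88272651918765 x.up -0.0026070684358771024
pivot F [ 15.36 318.95  20.32]
```

Emit:
play_rows:
  increments:
    - {"tx":0,"ty":0.62,"tz":-0.12,"ax":4,"ay":0,"az":0,"gripper":3}
    - {"tx":0,"ty":0.62,"tz":-0.12,"ax":4,"ay":0,"az":0,"gripper":3}
    - {"tx":0,"ty":0.62,"tz":-0.12,"ax":4,"ay":0,"az":0,"gripper":3}
    - {"tx":0,"ty":0.62,"tz":-0.12,"ax":4,"ay":0,"az":0,"gripper":3}
    - {"tx":0,"ty":0.62,"tz":-0.12,"ax":4,"ay":0,"az":0,"gripper":3}
    - {"tx":0,"ty":0,"tz":0,"ax":0,"ay":0,"az":0,"gripper":3}

```text
time: 26.3
position: [475.1, 119.2, 81.3]
orientation: [-0.495, 0.861, 0.103, -0.061]
contact_force: [0.4, -0.9, -6.7]
opening: 39.3
finger_force: 83.7
```

```bash
python3 -c "
from h import *
st2();p,r=pose();print(shift(r,10*n))"
```

```text
26.3 p [475.14 119.18  81.25] F [ 15.54 253.96  81.25] f [ 0.39 -0.93 -6.74] open 39.25255569871753
joints [ 0.82  0.66 -0.67  1.86 -0.56  1.29 -0.85] tilt from down 59.83027480648547 x.up -0.0029817873223321884
pivot F [ 15.6  319.99  19.73]
[-0.   -0.5   0.86]
```

Emit:
play_rows:
  increments:
    - {"tx":0,"ty":-0.5,"tz":0.86,"ax":0,"ay":0,"az":0,"gripper":3}
    - {"tx":0,"ty":-0.5,"tz":0.86,"ax":0,"ay":0,"az":0,"gripper":3}
    - {"tx":0,"ty":-0.5,"tz":0.86,"ax":0,"ay":0,"az":0,"gripper":3}
    - {"tx":0,"ty":0.62,"tz":-0.12,"ax":4,"ay":0,"az":0,"gripper":3}
    - {"tx":0,"ty":0.62,"tz":-0.12,"ax":4,"ay":0,"az":0,"gripper":3}
    - {"tx":0,"ty":0.62,"tz":-0.12,"ax":4,"ay":0,"az":0,"gripper":3}
    - {"tx":0,"ty":0,"tz":0,"ax":0,"ay":0,"az":0,"gripper":3}

```text
time: 27.0
position: [469.9, 138.2, 66.5]
orientation: [-0.583, 0.803, 0.096, -0.072]
contact_force: [0.1, 0.3, -6.3]
opening: 39.2
finger_force: 83.9
```

```bash
python3 -c "
from h import *
st2();p,r=pose();print(shift(r,10*n),shift(r,-10*up))
im=read_camera('scene')[110:350,90:410,::-1];cv2.imwrite('pics/c9.png',cv2.resize(im,(800,600),interpolation=2))"
```

```text
27.0 p [469.9  138.21  66.45] F [ 15.06 273.7   66.45] f [ 0.11  0.31 -6.34] open 39.180301371311074
joints [ 0.84  0.84 -0.67  1.84 -0.61  1.34 -0.77] tilt from down 71.98773594082705 x.up -0.0031238035262521058
pivot F [ 15.15 351.2   20.22]
[-0.   -0.31  0.95] [0.   0.95 0.31]
```

Emit:
play_rows:
  increments:
    - {"tx":0,"ty":0.63,"tz":0.83,"ax":0,"ay":0,"az":0,"gripper":3}
    - {"tx":0,"ty":0.77,"tz":-0.15,"ax":5,"ay":0,"az":0,"gripper":3}
    - {"tx":0,"ty":0,"tz":0,"ax":0,"ay":0,"az":0,"gripper":3}
    - {"tx":0,"ty":0,"tz":0,"ax":0,"ay":0,"az":0,"gripper":3}

```text
time: 27.45
position: [469.8, 141.4, 53.6]
orientation: [-0.617, 0.777, 0.095, -0.075]
contact_force: [-0.0, -0.7, -4.8]
opening: 39.4
finger_force: 84.1
```

```bash
python3 -c "
from h import *
st2();p,r=pose();print(shift(r,-10*up))"
```

```text
27.45 p [469.81 141.44  53.56] F [ 15.76 276.85  53.56] f [-0.01 -0.71 -4.8 ] open 39.352054075751404
joints [ 0.84  0.93 -0.66  1.81 -0.61  1.36 -0.73] tilt from down 76.91296418133624 x.up 0.00016567557654291465
pivot F [ 15.86 358.04  14.16]
[-0.    0.97  0.23]
```

Lower 10 mm, then in small steps until the pivot edge touches.

Emit:
play_rows:
  increments:
    - {"tx":0,"ty":0.5,"tz":0.12,"ax":0,"ay":0,"az":0,"gripper":3}
    - {"tx":0,"ty":0.4,"tz":0.09,"ax":0,"ay":0,"az":0,"gripper":3}
    - {"tx":0,"ty":0,"tz":0,"ax":0,"ay":0,"az":0,"gripper":3}

```text
time: 27.75
position: [470.0, 140.9, 44.2]
orientation: [-0.617, 0.777, 0.095, -0.075]
contact_force: [-0.2, 0.6, -4.8]
opening: 39.2
finger_force: 84.1
```

Emit:
play_rows:
  increments:
    - {"tx":0,"ty":0.2,"tz":0.05,"ax":0,"ay":0,"az":0,"gripper":3}
    - {"tx":0,"ty":0,"tz":0,"ax":0,"ay":0,"az":0,"gripper":3}

```text
time: 27.95
position: [470.0, 140.8, 44.4]
orientation: [-0.619, 0.776, 0.095, -0.075]
contact_force: [-1.7, -3.4, 6.7]
opening: 39.3
finger_force: 84.2
```

Emit:
play_rows:
  increments:
    - {"tx":0,"ty":0.2,"tz":0.05,"ax":0,"ay":0,"az":0,"gripper":3}
    - {"tx":0,"ty":0,"tz":0,"ax":0,"ay":0,"az":0,"gripper":3}

```text
time: 28.15
position: [469.9, 140.6, 44.5]
orientation: [-0.62, 0.775, 0.096, -0.076]
contact_force: [-4.5, -7.2, 16.2]
opening: 39.1
finger_force: 84.1
```

```bash
python3 - <<'E'
from h import *
st2(); s=observe(); print("tau",s["torque"],"f",s["contact_force"])
f=s["contact_force"]; t=s["torque"]*1000
print("arm (perp)", np.cross(f,t)/(f@f))
E
```

```text
28.15 p [469.88 140.64  44.54] F [ 15.63 276.06  44.54] f [-4.48 -7.19 16.19] open 39.062303820785964
joints [ 0.84  0.95 -0.65  1.8  -0.61  1.36 -0.72] tilt from down 77.37643870798682 x.up 0.001314806095393986
pivot F [ 15.63 357.56   5.79]
tau [-0.68  0.64  0.76] f [-4.48 -7.19 16.19]
arm (perp) [-47.16 -22.58 -23.08]
```

Emit:
play_rows:
  increments:
    - {"tx":0,"ty":-0.7,"tz":-0.16,"ax":0,"ay":0,"az":0,"gripper":3}
    - {"tx":0,"ty":0,"tz":0,"ax":0,"ay":0,"az":0,"gripper":3}

```text
time: 28.35
position: [470.3, 140.7, 47.3]
orientation: [-0.617, 0.777, 0.095, -0.075]
contact_force: [0.8, -0.2, -6.2]
opening: 39.0
finger_force: 84.3
```

```bash
python3 - <<'E'
from h import *
st2(); s=observe(); print("tau",s["torque"],"f",s["contact_force"])
f=s["contact_force"]; t=s["torque"]*1000
print("arm (perp)", np.cross(f,t)/(f@f))
im=read_camera("scene").astype(int)
p,r=pose()
for nm,(y,z) in dict(pivot=(20,93),gp=(-20,93),topflat=(20,-47),topg=(-20,-33)).items():
    print(nm,[proj("scene",p+r.apply([x,y,z])).round(1).tolist() for x in(-75,75)])
m=((im.min(2)>100)&(im.max(2)-im.min(2)<45)).astype(np.uint8)
k,l,st,c=cv2.connectedComponentsWithStats(m)
for i in range(1,k):
    if st[i,4]>250 and 120<c[i][0]<400 and 100<c[i][1]<330:
        cs,_=cv2.findContours((l==i).astype(np.uint8),0,2); print(st[i].tolist(),cv2.approxPolyDP(max(cs,key=len),3,True)[:,0].tolist())
E
```

```text
28.35 p [470.25 140.73  47.3 ] F [ 16.01 276.06  47.3 ] f [ 0.82 -0.22 -6.19] open 38.95024786117535
joints [ 0.84  0.94 -0.65  1.81 -0.61  1.35 -0.72] tilt from down 76.90386708690798 x.up 0.0012101898805963601
pivot F [ 16.23 357.24   7.88]
tau [-2.34 -0.59 -0.03] f [ 0.82 -0.22 -6.19]
arm (perp) [-92.96 372.47 -25.64]
pivot [[247.8, 310.4], [185.3, 292.6]]
gp [[246.3, 304.2], [181.9, 286.0]]
topflat [[265.8, 254.9], [206.5, 239.8]]
topg [[263.3, 252.7], [201.9, 237.1]]
[364, 142, 33, 33, 299] [[396, 142], [383, 145], [364, 172], [369, 174], [388, 151], [395, 149]]
[344, 162, 40, 32, 282] [[344, 165], [344, 170], [351, 171], [375, 192], [382, 190], [355, 170], [352, 163]]
[287, 186, 26, 19, 346] [[287, 186], [294, 202], [308, 204], [312, 188]]
[184, 233, 81, 76, 4023] [[203, 234], [186, 274], [187, 291], [248, 308], [264, 249], [237, 243], [235, 252], [228, 253], [228, 239]]
[138, 275, 24, 36, 485] [[148, 275], [138, 286], [147, 309], [155, 310], [161, 279]]
```

The moment puts that contact at the wrist over the fence, not at the cradle. I'll let go at a steeper tilt, about 20 degrees, which gives the wrist more clearance.

Emit:
play_rows:
  increments:
    - {"tx":0,"ty":-0.56,"tz":0.14,"ax":-3.5,"ay":0,"az":0,"gripper":3}
    - {"tx":0,"ty":-0.56,"tz":0.14,"ax":-3.5,"ay":0,"az":0,"gripper":3}
    - {"tx":0,"ty":0.28,"tz":0.1,"ax":0,"ay":0,"az":0,"gripper":3}
    - {"tx":0,"ty":0,"tz":0,"ax":0,"ay":0,"az":0,"gripper":3}

```text
time: 28.8
position: [468.0, 146.0, 53.1]
orientation: [-0.569, 0.813, 0.099, -0.07]
contact_force: [0.5, 0.8, -6.2]
opening: 39.1
finger_force: 83.9
```

Emit:
play_rows:
  increments:
    - {"tx":0,"ty":0.19,"tz":0.07,"ax":0,"ay":0,"az":0,"gripper":3}
    - {"tx":0,"ty":0,"tz":0,"ax":0,"ay":0,"az":0,"gripper":3}

```text
time: 29.0
position: [468.2, 145.8, 50.8]
orientation: [-0.57, 0.813, 0.098, -0.07]
contact_force: [0.7, 0.0, -5.9]
opening: 39.1
finger_force: 83.9
```

```bash
python3 - <<'E'
from h import *
st2(); s=observe(); print("tau",s["torque"],"f",s["contact_force"])
p,r=pose();print("pivot93",F(p+r.apply([0,20,93])),shift(r,-10*up),shift(r,-10*n))
E
```

```text
29.0 p [468.17 145.76  50.82] F [ 15.2  281.44  50.82] f [ 0.7   0.03 -5.95] open 39.14174029068625
joints [ 0.82  0.84 -0.66  1.85 -0.6   1.29 -0.76] tilt from down 70.0636137351351 x.up -0.0017894863452366377
pivot F [ 15.32 357.35   2.01]
tau [-2.22 -0.5   0.03] f [ 0.7   0.03 -5.95]
pivot93 [ 15.33 362.05   0.3 ] [0.   0.94 0.34] [ 0.    0.34 -0.94]
```

Almost touching; ease down a little more.

Emit:
play_rows:
  increments:
    - {"tx":0,"ty":0.14,"tz":0.05,"ax":0,"ay":0,"az":0,"gripper":3}
    - {"tx":0,"ty":0,"tz":0,"ax":0,"ay":0,"az":0,"gripper":3}

```text
time: 29.2
position: [468.4, 146.2, 50.4]
orientation: [-0.57, 0.813, 0.099, -0.07]
contact_force: [0.5, -0.8, -4.7]
opening: 38.9
finger_force: 84.0
```

Emit:
play_rows:
  increments:
    - {"tx":0,"ty":0.14,"tz":0.05,"ax":0,"ay":0,"az":0,"gripper":3}
    - {"tx":0,"ty":0,"tz":0,"ax":0,"ay":0,"az":0,"gripper":3}

```text
time: 29.4
position: [468.5, 146.5, 50.1]
orientation: [-0.57, 0.812, 0.099, -0.07]
contact_force: [-0.2, -1.7, -0.2]
opening: 38.9
finger_force: 84.5
```

Emit:
play_rows:
  increments:
    - {"tx":0,"ty":0.14,"tz":0.05,"ax":0,"ay":0,"az":0,"gripper":3}
    - {"tx":0,"ty":0,"tz":0,"ax":0,"ay":0,"az":0,"gripper":3}

```text
time: 29.6
position: [468.6, 146.7, 49.7]
orientation: [-0.571, 0.812, 0.099, -0.07]
contact_force: [-0.4, -3.6, 5.3]
opening: 39.0
finger_force: 84.9
```

```bash
python3 - <<'E'
from h import *
st2(); s=observe(); print("tau",s["torque"],"f",s["contact_force"])
E
```

```text
29.6 p [468.61 146.69  49.73] F [ 15.86 282.23  49.73] f [-0.35 -3.56  5.32] open 38.96612690521238
joints [ 0.82  0.84 -0.66  1.85 -0.6   1.29 -0.76] tilt from down 70.25315901675287 x.up 0.0002160278687485806
pivot F [ 15.97 358.3    1.17]
tau [0.28 0.43 0.35] f [-0.35 -3.56  5.32]
```

Emit:
play_rows:
  increments:
    - {"tx":0,"ty":0,"tz":0,"ax":0,"ay":0,"az":0,"gripper":3.8}
    - {"tx":0,"ty":0,"tz":0,"ax":0,"ay":0,"az":0,"gripper":4.1}
    - {"tx":0,"ty":0,"tz":0,"ax":0,"ay":0,"az":0,"gripper":4.4}
    - {"tx":0,"ty":0,"tz":0,"ax":0,"ay":0,"az":0,"gripper":4.7}
    - {"tx":0,"ty":0,"tz":0,"ax":0,"ay":0,"az":0,"gripper":5}
    - {"tx":0,"ty":0,"tz":0,"ax":0,"ay":0,"az":0,"gripper":5.3}
    - {"tx":0,"ty":0,"tz":0,"ax":0,"ay":0,"az":0,"gripper":5.6}
    - {"tx":0,"ty":0,"tz":0,"ax":0,"ay":0,"az":0,"gripper":5.6}
  grip_force: 20

```text
time: 30.4
position: [468.5, 146.1, 47.5]
orientation: [-0.569, 0.813, 0.099, -0.069]
contact_force: [0.4, -0.7, -1.4]
opening: 56.3
finger_force: 0.0
```

```bash
cat >> h.py <<'E'
def blob():
    im=read_camera("scene").astype(int); m=((im.min(2)>100)&(im.max(2)-im.min(2)<45)).astype(np.uint8)
    k,l,st,c=cv2.connectedComponentsWithStats(m)
    for i in range(1,k):
        if st[i,4]>1000 and 120<c[i][0]<400 and 200<c[i][1]<330:
            cs,_=cv2.findContours((l==i).astype(np.uint8),0,2); print(st[i].tolist(),cv2.approxPolyDP(max(cs,key=len),3,True)[:,0].tolist())
def predS(phi,d=362,f=15.5):
    a=np.deg2rad(phi); o=[]
    for y,z in((0,0),(0,26),(140,0),(126,40)): o.append([proj("scene",W(f+x,d-y*np.cos(a)+z*np.sin(a),y*np.sin(a)+z*np.cos(a))).round(0).tolist() for x in(75,-75)])
    print(phi,o)
E
python3 - <<'E'
from h import *
st2(); s=observe(); print("tau",s["torque"],"f",s["contact_force"]);blob()
for q in(0,10,15,20): predS(q)
E
```

```text
30.4 p [468.48 146.11  47.54] F [ 15.59 281.7   47.54] f [ 0.42 -0.72 -1.38] open 56.29951181535579
joints [ 0.82  0.84 -0.66  1.85 -0.6   1.29 -0.76] tilt from down 69.98658529682238 x.up -5.2928221725395685e-05
pivot F [ 15.72 357.54  -1.37]
tau [-1.45 -0.41  0.04] f [ 0.42 -0.72 -1.38]
[184, 235, 81, 76, 4044] [[202, 236], [185, 280], [186, 292], [248, 310], [264, 250], [238, 246], [229, 254], [225, 252], [227, 240]]
0 [[[186.0, 294.0], [248.0, 312.0]], [[185.0, 288.0], [248.0, 305.0]], [[208.0, 248.0], [266.0, 263.0]], [[205.0, 242.0], [265.0, 258.0]]]
10 [[[186.0, 294.0], [248.0, 312.0]], [[184.0, 289.0], [247.0, 307.0]], [[207.0, 243.0], [266.0, 258.0]], [[203.0, 239.0], [264.0, 255.0]]]
15 [[[186.0, 294.0], [248.0, 312.0]], [[183.0, 290.0], [247.0, 308.0]], [[206.0, 241.0], [266.0, 256.0]], [[202.0, 238.0], [263.0, 254.0]]]
20 [[[186.0, 294.0], [248.0, 312.0]], [[183.0, 291.0], [247.0, 309.0]], [[206.0, 239.0], [265.0, 254.0]], [[200.0, 238.0], [262.0, 254.0]]]
```

Emit:
play_rows:
  increments:
    - {"tx":0,"ty":0,"tz":0,"ax":0,"ay":0,"az":0,"gripper":5.9}
    - {"tx":0,"ty":0,"tz":0,"ax":0,"ay":0,"az":0,"gripper":6.2}
    - {"tx":0,"ty":0,"tz":0,"ax":0,"ay":0,"az":0,"gripper":6.5}
    - {"tx":0,"ty":0,"tz":0,"ax":0,"ay":0,"az":0,"gripper":6.8}
    - {"tx":0,"ty":0,"tz":0,"ax":0,"ay":0,"az":0,"gripper":7.1}
    - {"tx":0,"ty":0,"tz":0,"ax":0,"ay":0,"az":0,"gripper":7.4}
    - {"tx":0,"ty":0,"tz":0,"ax":0,"ay":0,"az":0,"gripper":7.6}
    - {"tx":0,"ty":0,"tz":0,"ax":0,"ay":0,"az":0,"gripper":7.6}

```text
time: 31.25
position: [468.4, 146.2, 47.6]
orientation: [-0.569, 0.813, 0.099, -0.07]
contact_force: [-1.3, 0.2, -2.2]
opening: 76.0
finger_force: 1.3
```

```bash
python3 - <<'E'
from h import *
st2(); s=observe(); print("tau",s["torque"],"f",s["contact_force"],s["finger_force"]);blob()
E
```

```text
31.25 p [468.36 146.22  47.59] F [ 15.5  281.84  47.59] f [-1.28  0.23 -2.18] open 75.96404760011889
joints [ 0.82  0.84 -0.66  1.85 -0.6   1.29 -0.76] tilt from down 70.00113732538122 x.up -0.0001534832673319858
pivot F [ 15.61 357.69  -1.3 ]
tau [-1.31 -0.3   0.03] f [-1.28  0.23 -2.18] 1.345222924137488
[185, 237, 81, 74, 3984] [[203, 237], [187, 274], [187, 293], [248, 310], [265, 253], [235, 244], [228, 250], [228, 237], [225, 241]]
```

Emit:
play_rows:
  increments:
    - {"tx":0,"ty":0.17,"tz":-0.47,"ax":0,"ay":0,"az":0,"gripper":7.6}
    - {"tx":0,"ty":0.17,"tz":-0.47,"ax":0,"ay":0,"az":0,"gripper":7.6}
    - {"tx":0,"ty":0.17,"tz":-0.47,"ax":0,"ay":0,"az":0,"gripper":7.6}
    - {"tx":0,"ty":0.17,"tz":-0.47,"ax":0,"ay":0,"az":0,"gripper":7.6}
    - {"tx":0,"ty":0,"tz":0,"ax":0,"ay":0,"az":0,"gripper":7.6}

```text
time: 31.8
position: [474.0, 125.4, 47.2]
orientation: [-0.569, 0.814, 0.098, -0.069]
contact_force: [0.4, -1.5, -2.7]
opening: 75.7
finger_force: 1.4
```

Emit:
play_rows:
  increments:
    - {"tx":0,"ty":0.17,"tz":-0.47,"ax":0,"ay":0,"az":0,"gripper":7.6}
    - {"tx":0,"ty":0.17,"tz":-0.47,"ax":0,"ay":0,"az":0,"gripper":7.6}
    - {"tx":0,"ty":0,"tz":0,"ax":0,"ay":0,"az":0,"gripper":7.6}

```text
time: 32.1
position: [476.1, 116.1, 47.3]
orientation: [-0.569, 0.813, 0.099, -0.069]
contact_force: [-0.1, -0.5, -2.2]
opening: 76.0
finger_force: 1.4
```

```bash
python3 - <<'E'
from h import *
st2(); s=observe(); print("tau",s["torque"],"f",s["contact_force"],s["finger_force"]);blob()
E
```

```text
32.1 p [476.13 116.11  47.33] F [ 15.76 250.75  47.33] f [-0.08 -0.52 -2.22] open 75.98577393850435
joints [ 0.84  0.85 -0.64  1.81 -0.57  1.34 -0.76] tilt from down 69.944664252965 x.up -2.8886938782737848e-05
pivot F [ 15.96 326.55  -1.63]
tau [-1.48 -0.4  -0.02] f [-0.08 -0.52 -2.22] 1.4270419254899025
[185, 238, 81, 73, 3912] [[205, 238], [196, 257], [197, 264], [192, 265], [187, 275], [186, 292], [249, 310], [254, 280], [259, 278], [265, 254]]
```

Emit:
play_rows:
  increments:
    - {"tx":0,"ty":0.14,"tz":-0.27,"ax":0,"ay":0,"az":0,"gripper":7.6}
    - {"tx":0,"ty":0.1,"tz":-0.28,"ax":0,"ay":0,"az":0,"gripper":7.6}
    - {"tx":0,"ty":0.1,"tz":-0.28,"ax":0,"ay":0,"az":0,"gripper":7.6}
    - {"tx":0,"ty":0.1,"tz":-0.28,"ax":0,"ay":0,"az":0,"gripper":7.6}
    - {"tx":0,"ty":0.1,"tz":-0.28,"ax":0,"ay":0,"az":0,"gripper":7.6}
    - {"tx":0,"ty":0.1,"tz":-0.28,"ax":0,"ay":0,"az":0,"gripper":7.6}
    - {"tx":0,"ty":0,"tz":0,"ax":0,"ay":0,"az":0,"gripper":7.6}

```text
time: 32.85
position: [480.4, 99.2, 47.5]
orientation: [-0.569, 0.813, 0.099, -0.069]
contact_force: [0.6, 0.2, 0.2]
opening: 75.8
finger_force: 0.0
```

```bash
python3 - <<'E'
from h import *
st2(); s=observe(); print("tau",s["torque"],"f",s["contact_force"],s["finger_force"]);blob()
E
```

```text
32.85 p [480.37  99.2   47.48] F [ 15.78 233.31  47.48] f [0.64 0.19 0.24] open 75.81821929481723
joints [ 0.85  0.86 -0.63  1.78 -0.56  1.37 -0.76] tilt from down 69.98949594044457 x.up 0.00026821949278574286
pivot F [ 15.98 309.15  -1.42]
tau [-0.94 -0.26  0.02] f [0.64 0.19 0.24] 0.0
[185, 241, 81, 70, 3762] [[206, 241], [197, 265], [187, 275], [186, 293], [249, 310], [265, 256]]
```

Emit:
play_rows:
  increments:
    - {"tx":0,"ty":0,"tz":-1,"ax":0,"ay":0,"az":0,"gripper":7.6}
    - {"tx":0,"ty":-1,"tz":-3,"ax":0,"ay":0,"az":0,"gripper":7.6}
    - {"tx":0,"ty":-3,"tz":-3,"ax":0,"ay":0,"az":0,"gripper":7.6}
    - {"tx":0,"ty":-3,"tz":-3,"ax":0,"ay":0,"az":0,"gripper":7.6}
    - {"tx":0,"ty":-3,"tz":-3,"ax":0,"ay":0,"az":0,"gripper":7.6}
    - {"tx":0,"ty":0,"tz":0,"ax":0,"ay":0,"az":0,"gripper":7.6}

```text
time: 33.5
position: [504.2, 11.2, 190.2]
orientation: [-0.567, 0.815, 0.1, -0.065]
contact_force: [1.1, 1.2, -0.1]
opening: 75.6
finger_force: 0.0
```

```bash
python3 - <<'E'
from h import *
st2();blob()
for q in(0,3,6): predS(q)
im=read_camera("top").astype(int); m=((im.min(2)>110)&(im.max(2)-im.min(2)<40)).astype(np.uint8)
k,l,st,c=cv2.connectedComponentsWithStats(m)
for i in range(1,k):
    if st[i,4]>400 and 130<c[i][0]<330 and 140<c[i][1]<280:
        cs,_=cv2.findContours((l==i).astype(np.uint8),0,2); q=cv2.approxPolyDP(max(cs,key=len),3,True)[:,0]
        print(st[i].tolist(),[(a.tolist(),F(plane("top",*a,30)).round(0).tolist()) for a in q])
f=512/800
for nm,u,v,rad in(("brown",230,353,20),):
    print("bystander patch mean now",im[int(v*f)-3:int(v*f)+4,int(u*f)-3:int(u*f)+4].mean((0,1)))
    o=cv2.cvtColor(cv2.imread("pics/top0.png"),4); o=cv2.resize(o,(512,384),interpolation=3).astype(int)
    for b,(x0,x1,y0,y1) in dict(brown=(135,160,213,240),white=(138,160,180,200),disc=(140,165,158,180),sd=(335,412,212,242)).items():
        r0=cv2.phaseCorrelate(o[y0:y1,x0:x1].mean(2),im[y0:y1,x0:x1].mean(2).astype(float)); print(b,np.round(r0[0],2))
E
```

```text
33.5 p [504.21  11.17 190.2 ] F [ 17.62 142.13 190.2 ] f [ 1.06  1.25 -0.1 ] open 75.55134980527268
joints [ 0.94  0.7  -0.65  1.63 -0.58  1.65 -0.88] tilt from down 69.67059847204789 x.up 0.007040276885185132
pivot F [ 18.39 217.69 140.87]
[185, 241, 81, 70, 3742] [[206, 241], [197, 265], [187, 276], [186, 292], [249, 310], [254, 281], [259, 280], [265, 256]]
0 [[[186.0, 294.0], [248.0, 312.0]], [[185.0, 288.0], [248.0, 305.0]], [[208.0, 248.0], [266.0, 263.0]], [[205.0, 242.0], [265.0, 258.0]]]
3 [[[186.0, 294.0], [248.0, 312.0]], [[184.0, 288.0], [248.0, 306.0]], [[208.0, 247.0], [266.0, 262.0]], [[204.0, 241.0], [264.0, 257.0]]]
6 [[[186.0, 294.0], [248.0, 312.0]], [[184.0, 289.0], [248.0, 307.0]], [[208.0, 245.0], [266.0, 260.0]], [[204.0, 240.0], [264.0, 256.0]]]
[169, 195, 54, 59, 2217] [([210, 195], [90.0, 222.0, 30.0]), ([169, 206], [91.0, 355.0, 30.0]), ([180, 253], [-60.0, 355.0, 30.0]), ([222, 240], [-58.0, 222.0, 30.0])]
bystander patch mean now [101.33  84.08  65.69]
brown [0.53 0.43]
white [0.06 0.04]
disc [0.41 0.05]
sd [0.42 0.13]
```

```bash
python3 -c "
from station import *
print(hand_in())"
```

```text
the job is handed in; nothing more can be done
None
```

The job is handed in: by the last camera check the cradle lies flat, groove up, centred about 289 mm in front of the fence and 15 mm along from its middle. It was lowered in the gripper and its edge slipped off the fingertip only for the last 15–20 mm (my estimate), the bystanders checked had not moved, and the judge gave no verdict back.

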